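Turn a welded mounting foot over in the flip nest

TASK

The far side of the mounting foot (the rectangular plate with the round boss) has to be welded next. Lay it boss up, flat in the pocket of the open leaf of the turnover nest, and let go of it; then take the leaf by its bar, swing it right over and lower it fully shut without letting it slam, so that the foot ends upside down in the nest. Let go of the bar.

Things in the scene. Friction and masses are not known exactly. Their poses are not given: they have to be found in the camera images.
- foot: Mounting foot, loose bare steel, 0.4 kg, boss up on the table: plate 100 (own x) x 64 (y) x 6 mm, round boss 32 mm diameter, 34 mm tall, on the middle of its upper face; grip it there. Origin: centre of the plate's underside, z up through the boss (top at 40 mm). A half turn about z is the same. Look-alikes to leave: a like plate with a straight fin, a round flange with the same boss.
- pocket (a point): Centre of the leaf's pocket floor, turns with the leaf. Leaf: windowed aluminium tray, inside 120 (x) x 84 mm (y), walls 7 mm high, 6 thick; the foot's 100 mm side goes along x. Open: z up, floor 50 mm above the table, y away from the hinge, whose axis is along x through (0,-60,+7) mm in this frame. Shut: upside down, 14 mm above the fixed bed, two steel rails with a 60 mm gap for the boss.
- bar (a point): Middle of the leaf's handle, a round steel bar of 12 mm, 110 mm long, parallel to the hinge and 155 mm from it; at (0,+95,+7) mm in pocket's frame, axes parallel. 57 mm above the table open and shut, 212 mm at the top. From its axis 47 mm to the leaf's edge (37 mm to the bed's wall when shut): open the fingers little. It turns between the fingers of a gripper kept pointing down.
- leaf (a joint): Angle of the leaf about its hinge, rad: 0 = open, level (start), 1.57 = upright, 3.14 = shut on the bed. It swings up from the robot's left over to its right. Loose hinge, leaf 0.5 kg: let go, it falls to the side it leans to; lifting takes 3 to 5 N at the bar. Past upright the foot drops out of the pocket by itself on to the rails, boss down; low walls keep it under the pocket.
Not all that is in view belongs to the job. Leave any red or turquoise look-alike of the foot alone.

How it is judged (in metres and radians):
On the way:
1. the foot lies boss up and flat in the pocket of the open leaf, let go (x of foot in the frame of pocket between -0.016 and 0.016 m and y of foot in the frame of pocket between -0.016 and 0.016 m and z of foot in the frame of pocket between -0.004 and 0.006 m and angle between foot's own z axis and vertical below 0.1 rad and value of joint leaf below 0.1 rad and contact force between the fingers and foot below 0.3 N), for 0.2 s.
At the end, for the whole second after the job is handed in: The leaf is shut over the bed (joint leaf above 3.03 rad, within about 6 degrees of shut); the foot is inside, upside down: its z axis points down within 10 degrees, its origin within 22 mm along x and 30 mm along y of pocket and -2 to 16 mm along that site's z; foot at rest (below 0.02 m/s) (value of joint leaf above 3.03 rad and angle between foot's own z axis and vertical above 2.96 rad and x of foot in the frame of pocket between -0.022 and 0.022 m and y of foot in the frame of pocket between -0.03 and 0.03 m and z of foot in the frame of pocket between -0.002 and 0.016 m and linear speed of foot below 0.02 m/s); the robot touches nothing.
It fails at once if the leaf slams or is flung: it swings faster than 5 rad/s (velocity of joint leaf above 5 rad/s or velocity of joint leaf below -5 rad/s).
It also fails if it takes over 64 s, if anything falls off the work surface, if the arm or the gripper's body presses on something with over 40 N, if the wrist force passes 120 N, or if a joint passes its speed limit or range.

ROBOT

A 6-joint arm with a two-finger parallel gripper is mounted at the origin on the work surface. World frame = base frame: x ahead of the robot, y to its left, z up, the work surface at z = 0. Lengths are in m, angles in degrees, forces in N, time in s.
With the tool pointing down it reaches from about 0.4 to 0.825 m from the base axis. Payload 7 kg.
Tool frame: the origin (TCP) lies at the very end of the fingers, on their centre line; the grasp point (between the pads) lies 19 mm behind it; z points along the fingers, y is the direction in which the jaws open and shut (so a half turn about z gives the same grasp; the last joint's range is limited). The gripper opens to 88 mm and grips with 3 to 60 N. Pads are 19 mm wide; open, the fingers measure 130 mm over their backs; the gripper's body (78 mm by 193 mm) begins 47 mm behind the grasp point.
Start: joints at [16.507, 20.546, 0.682, 0, -70.136, -16.507], TCP at [0.675, -0, 0.188] pointing down, gripper open.
Joint ranges: [-176.03, 176.03], [-82.01, 121.73], [-58.28, 71.71], [-173.87, 95.51], [-174.79, -0.11], [-173.66, 173.66]. Speed limits (degrees/s): [136.94, 136.94, 172.46, 180, 180, 180].

INTERFACE

Orientations are given as [roll, pitch, yaw] about the fixed x, y, z axes, in that order (R = Rz(yaw) Ry(pitch) Rx(roll)).
In Python, from plant import telemetry, optics, ctrl gives the robot as it stands.
- The arm moves only by the tool servo_tool, never from a script. Its argument "rows" is a list of rows, each a list of 3 entries, a list of its own where there are three numbers: the shift along the tool's x, y, z in m, then the turn, a rotation vector about the tool's x, y, z in units of 6 degrees (1.0 is 6 degrees), then the closure, from 0 (fully open) to 1 (shut). A call has 1 to 20 rows; each row shifts and turns the commanded pose from where the row before left it, along the tool's axes as they then stand; what a row does not reach is not made up. A row lasts 1/12 s, in which the tool goes at most 41.7 mm and 7.16 degrees, less where a joint would pass 70% of its speed; a pose out of reach is approached as far as the arm can. A call is refused whole if a number of a shift passes 0.0417 or a number of a turn 1, either way. A call with a gripper value outside its range is refused whole. The fingers move at their own pace and stop on an object; the grip force is fixed at half the most. Time passes only in rows, so rows that do not move let the fingers close. It gives the time, the measured TCP pose, the force and the opening at its end, in the units of the state.
- telemetry.get_obs(): the state, without advancing time (a new reading comes with each control period).
- optics.snapshot(name): name is "scene" or "side" or "wrist"; returns the picture (400x640x3 uint8, red, green, blue); there is no depth.
- optics.camera_info(name): a dict with "mtx" (3x3 intrinsics, pixels), "D" ([k1, k2, p1, p2, k3] as OpenCV has them; the pictures are not rectified), "rvec" (rotation vector, rad) and "tvec" (3), from world to camera coordinates, as OpenCV has them. Camera axes: x right, y down, z forward; pixel columns grow to the right and rows downward; lengths in m; the calibration is good to about 2 mm. A picture is of the moment at which its call begins: read the wrist's pose just before it. camera_info takes no time and is no camera call; for the wrist camera it gives the pose at the moment of the call.
- ctrl.close_job(): hands the job in, once; it reports no verdict.
The state is a dict: "clock": time; "joint_pos": joint angles; "qvel": joint speeds; "tau": joint torques, N m; "tool_pos": TCP position; "orientation": TCP orientation; "force": force on the tool from outside, world axes, zero at the start; "moment": the same for the moment, N m; "opening": finger opening in m.
Only numpy, scipy, OpenCV 4.12 (cv2) and the standard library are available. Lean on these libraries where they do the work, as an engineer would, in place of code of your own. Each camera call takes 0.05 s, during which the arm holds its last target.

## Working session

There is one attempt and no reset: what is moved stays moved. The work goes in short steps, Python scripts to look and compute and a tool call to move; the robot and the scene stay as the last step left them, time stands still between calls to the robot, and variables do not carry over. Pictures are saved under pics/ and viewed, and the job is handed in when it is done.

Besides the shell and the picture viewer there is one more tool, called after "Emit:" as name([rows], argument=value, ...), one row to a line, values as JSON. servo_tool: Moves the arm, as the interface text tells. Its arguments: {"type":"object","properties":{"rows":{"type":"array"}},"required":["rows"]}

```bash
ls; mkdir -p pics; cat > h.py <<'E'
import numpy as np, cv2
from plant import telemetry, optics, ctrl
def snap(n,f):
    info=optics.camera_info(n); im=optics.snapshot(n); cv2.imwrite('pics/'+f+'.png',cv2.cvtColor(np.asarray(im),cv2.COLOR_RGB2BGR)); np.savez('pics/'+f+'.npz',im=im,**{k:np.array(info[k],float) for k in('mtx','D','rvec','tvec')}); return im,info
def load(f):
    d=np.load('pics/'+f+'.npz'); return d['im'],d
def cast(i,px,z):
    p=cv2.undistortPoints(np.array(px,float).reshape(-1,1,2),np.array(i['mtx'],float),np.array(i['D'],float)).reshape(-1,2)
    R=cv2.Rodrigues(np.array(i['rvec'],float))[0];t=np.array(i['tvec'],float).ravel()
    c=-R.T@t; d=np.c_[p,np.ones(len(p))]@R
    return c+d*((z-c[2])/d[:,2])[:,None]
def proj(i,P):
    return cv2.projectPoints(np.array(P,float).reshape(-1,1,3),np.array(i['rvec'],float),np.array(i['tvec'],float),np.array(i['mtx'],float),np.array(i['D'],float))[0].reshape(-1,2)
E
python3 - <<'E'
from h import *
for n in('scene','side','wrist'):
    im,i=snap(n,n+'0'); R=cv2.Rodrigues(np.array(i['rvec'],float))[0]; print(n,(-R.T@np.array(i['tvec']).ravel()).round(3),R[2].round(2))
print(telemetry.get_obs())
E
```

```text
pics
scene [ 1.416 -0.603  0.898] [-0.69  0.37 -0.63]
side [ 0.034 -1.094  1.259] [ 0.29  0.61 -0.74]
wrist [ 0.673 -0.08   0.383] [-0.    0.3  -0.95]
{'clock': 0.15, 'joint_pos': array([ 1.65067180e+01,  2.05825092e+01,  6.44612389e-01, -1.39422173e-02,
       -7.01366101e+01, -1.65093882e+01]), 'qvel': array([ 0.01027166, -0.1638897 ,  0.07338951,  0.03692404, -0.07222195,
       -0.05492224]), 'tau': array([ 1.39394037e-04, -5.83274567e+01,  2.93289685e+01,  7.00122759e+00,
        8.75052094e-03, -9.76538854e-05]), 'tool_pos': array([ 6.74564961e-01, -4.37885409e-05,  1.87125244e-01]), 'orientation': array([ 1.79924840e+02, -8.60674330e-03, -9.00074103e+01]), 'force': array([ 1.06052186, -0.90927717,  0.31052276]), 'moment': array([-0.00659844, -0.04069813,  0.00323178]), 'opening': 0.08779816362700486}
```

View pics/scene0.png

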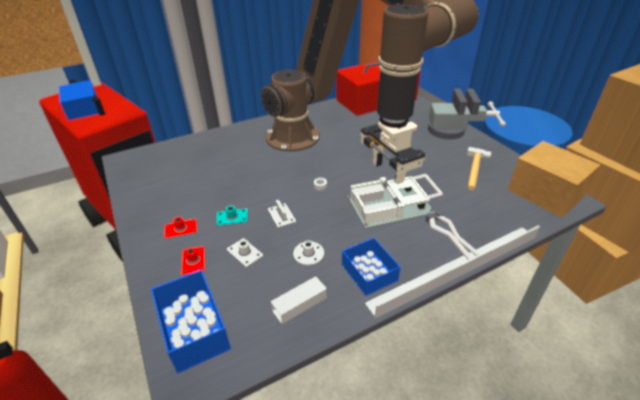

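View pics/side0.png

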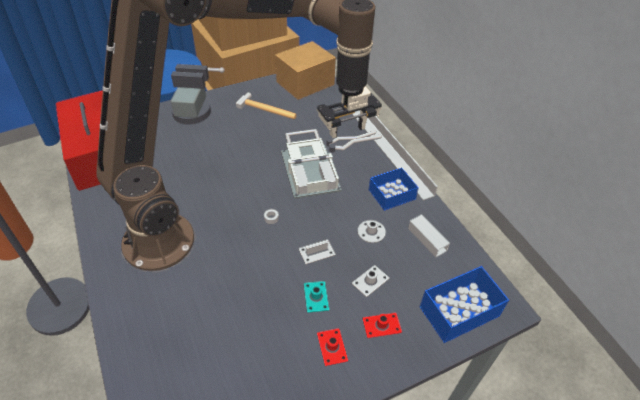

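View pics/wrist0.png

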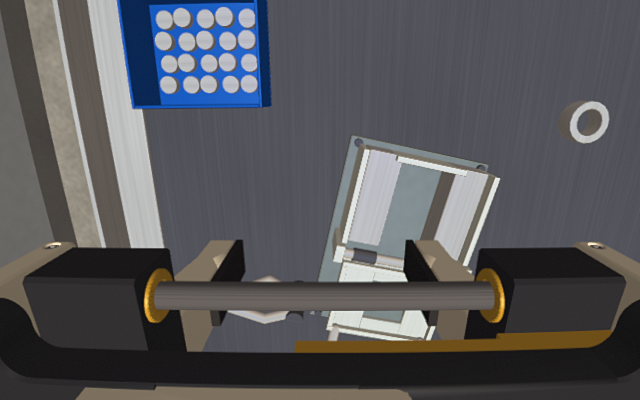

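```bash
python3 - <<'E'
from h import *
im,i=load('scene0'); 
print('foot boss',cast(i,[(243,243)],0.04),cast(i,[(244,251)],.006))
ims,s=load('side0'); print(cast(s,[(371,271)],0.04),cast(s,[(370,280)],.006))
for n,im,b in(('scene0',im,(200,180,460,300)),('side0',ims,(250,110,450,310))):
    c=im[b[1]:b[3],b[0]:b[2],::-1]; c=cv2.resize(c,(800,int(800*c.shape[0]/c.shape[1])),interpolation=cv2.INTER_CUBIC)
    cv2.imwrite('pics/crop_'+n+'.png',c[:600])
E
```

```text
foot boss [[ 0.55243454 -0.41595797  0.04      ]] [[ 0.55188868 -0.41745915  0.006     ]]
[[ 0.55580017 -0.40882041  0.04      ]] [[ 0.55151114 -0.41723562  0.006     ]]
```

View pics/crop_scene0.png

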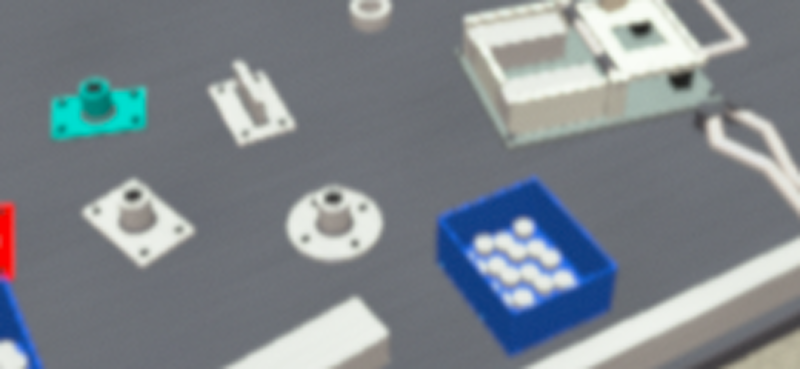

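View pics/crop_side0.png

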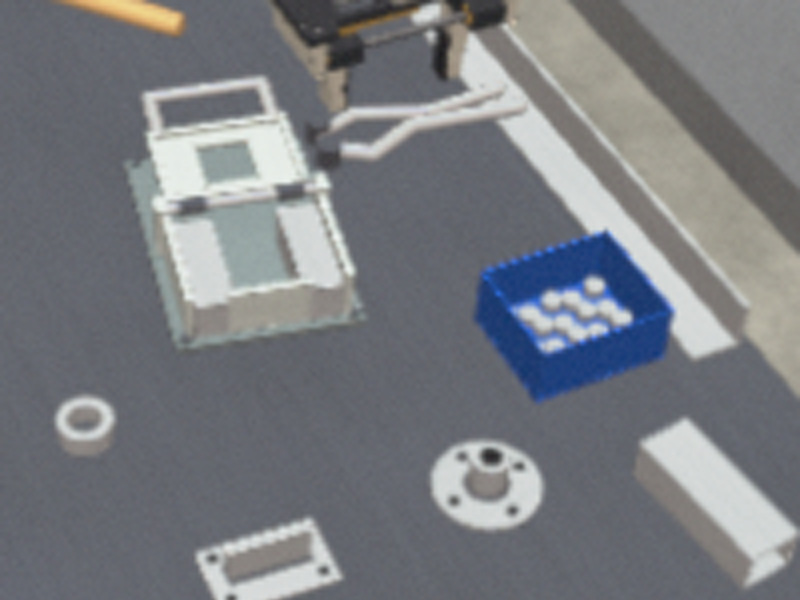

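```bash
python3 - <<'E'
from h import *
ims,s=load('side0'); print(cast(s,[(307,150)],0.05))
q=lambda x,y:(250+x/4,110+y/4)
print('bar ends',cast(s,[q(148,97),q(268,82)],0.057))
w,i=load('wrist0'); print(i['mtx'],i['D']); print(cast(i,[(320,0),(320,230),(380,300)],.05)); print(proj(i,[.675,-.1,.05]))
E
```

```text
[[0.59998386 0.15207538 0.05      ]]
bar ends [[0.56464144 0.25754548 0.057     ]
 [0.67768454 0.23143763 0.057     ]]
[[320.60733793   0.         323.86403523]
 [  0.         320.60733793 200.13255893]
 [  0.           0.           1.        ]] [-0.04664479  0.          0.          0.          0.        ]
[[ 0.67620683 -0.17037333  0.05      ]
 [ 0.67709269  0.05847294  0.05      ]
 [ 0.6047461   0.15036762  0.05      ]]
[[321.48867468  79.76186348]]
```

Emit:
servo_tool([
  [[0.03, 0, 0], [0, 0, 0], 0],
  [[0.035, 0, 0], [0, 0, 0], 0],
  [[0.035, 0, 0], [0, 0, 0], 0],
  [[0.03, 0, 0], [0, 0, 0], 0],
  [[0.02, 0, 0], [0, 0, 0], 0],
  [[0, 0, 0], [0, 0, 0], 0],
  [[0, 0, 0], [0, 0, 0], 0],
])

```text
clock: 0.73
tool_pos: [0.6745, -0.1513, 0.1873]
orientation: [179.9, 0.0, -90.1]
force: [-0.4, 0.1, -0.5]
opening: 0.0874
```

```bash
python3 - <<'E'
from h import *
snap('wrist','wrist1');print(telemetry.get_obs()['tool_pos'])
E
```

```text
[ 0.67471607 -0.15026662  0.18741431]
```

View pics/wrist1.png

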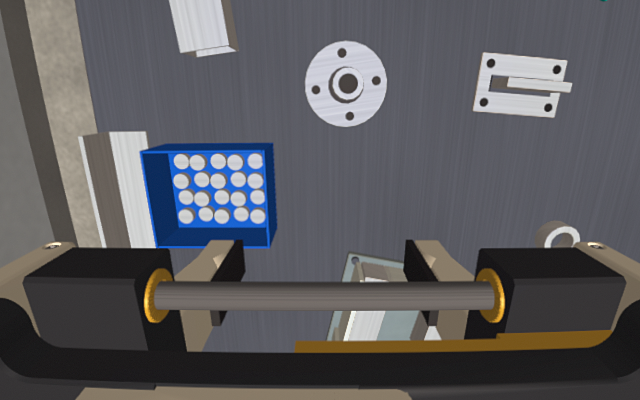

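Emit:
servo_tool([
  [[0.025, 0.02, 0], [0, 0, 0], 0],
  [[0.03, 0.03, 0], [0, 0, 0], 0],
  [[0.03, 0.03, 0], [0, 0, 0], 0],
  [[0.03, 0.025, 0], [0, 0, 0], 0],
  [[0.02, 0.015, 0], [0, 0, 0], 0],
  [[0, 0, 0], [0, 0, 0], 0],
  [[0, 0, 0], [0, 0, 0], 0],
])

```text
clock: 1.37
tool_pos: [0.5556, -0.284, 0.1883]
orientation: [-180.0, 0.0, -90.0]
force: [0.2, 0.0, 0.2]
opening: 0.0875
```

```bash
python3 - <<'E'
from h import *
im,i=snap('wrist','wrist2');print(telemetry.get_obs()['tool_pos'])
g=cv2.cvtColor(im,cv2.COLOR_RGB2GRAY); m=((g>165)*255).astype('uint8'); m[230:]=0
for c in cv2.findContours(m,cv2.RETR_EXTERNAL,cv2.CHAIN_APPROX_NONE)[0]:
    if cv2.contourArea(c)>1500:
        r=cv2.minAreaRect(c); P=cast(i,cv2.boxPoints(r),0.006); 
        e=[np.linalg.norm(P[k]-P[(k+1)%4]) for k in range(4)]; d=(P[1]-P[0]); print(r,P.mean(0),np.round(e,4),np.degrees(np.arctan2(d[1],d[0])))
E
```

```text
[ 0.55624048 -0.28339296  0.18815395]
((408.4315185546875, 196.61827087402344), (82.58007049560547, 49.17323303222656), 3.5035319328308105) [ 0.44934948 -0.25004104  0.006     ] [0.0629 0.1008 0.064  0.1058] -91.15314689779447
((248.0, 195.5), (67.0, 72.0), 90.0) [ 0.64802941 -0.25108941  0.006     ] [0.0865 0.0862 0.0924 0.087 ] 179.77291486314903
((92.86886596679688, 112.53715515136719), (142.07403564453125, 44.51439666748047), 74.1808090209961) [ 0.82497044 -0.35019018  0.006     ] [0.0542 0.156  0.0605 0.1601] -168.75865644557052
((326.94183349609375, 50.216487884521484), (62.34471893310547, 93.22903442382812), 72.83808135986328) [ 0.55086709 -0.41662101  0.006     ] [0.0988 0.0633 0.1031 0.0644] -164.3324457348539
```

View pics/wrist2.png

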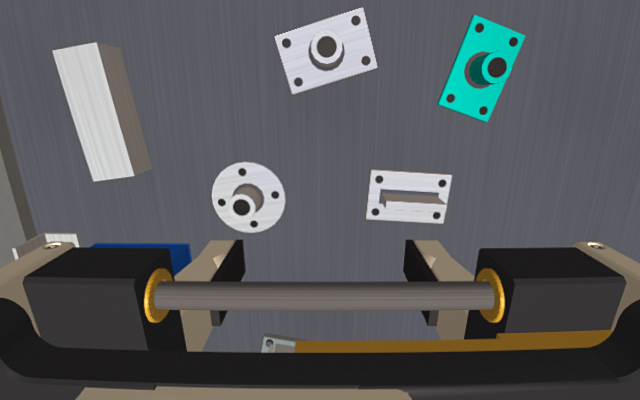

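```bash
python3 - <<'E'
from h import *
im,i=load('wrist2'); o=telemetry.get_obs(); print(o['joint_pos'].round(1),o['orientation'].round(2),o['tool_pos'])
g=cv2.cvtColor(im,cv2.COLOR_RGB2GRAY); m=((g>165)*255).astype('uint8'); m[130:]=0; m[:,:250]=0;m[:,400:]=0
c=max(cv2.findContours(m,cv2.RETR_EXTERNAL,cv2.CHAIN_APPROX_NONE)[0],key=cv2.contourArea)
P=cast(i,c.reshape(-1,2),0.006)[:,:2]; r=cv2.minAreaRect(P.astype('float32')); print(r)
h=cast(i,[(326,46)],.04);print('bore top',h)
E
```

```text
[ -9.1  15.8  -6.1  -0.  -68.1   9.1] [-179.97    0.    -90.  ] [ 0.55624048 -0.28339296  0.18815395]
((0.5515064001083374, -0.4158799946308136), (0.09903578460216522, 0.06321435421705246), 16.659048080444336)
bore top [[ 0.551828   -0.41632428  0.04      ]]
```

Emit:
servo_tool([
  [[0.03, 0.001, 0], [0, 0, 0], 0],
  [[0.035, 0.002, 0], [0, 0, 0], 0],
  [[0.035, 0.0015, 0], [0, 0, 0], 0],
  [[0.033, 0, 0.01], [0, 0, 0], 0],
  [[0, 0, 0.02], [0, 0, -0.9], 0],
  [[0, 0, 0.03], [0, 0, -0.95], 0],
  [[0, 0, 0.03], [0, 0, -0.9], 0],
  [[0, 0, 0.03], [0, 0, 0], 0],
  [[0, 0, 0.025], [0, 0, 0], 0],
  [[0, 0, 0.02], [0, 0, 0], 0],
  [[0, 0, 0.01], [0, 0, 0], 0],
  [[0, 0, 0.002], [0, 0, 0], 0],
  [[0, 0, 0], [0, 0, 0], 0],
  [[0, 0, 0], [0, 0, 0], 0],
])

```text
clock: 2.58
tool_pos: [0.553, -0.417, 0.0122]
orientation: [-179.9, -0.1, -73.4]
force: [0.5, -0.1, 0.3]
opening: 0.0874
```

Check centring before closing.

```bash
python3 - <<'E'
from h import *
snap('wrist','wrist3');print(telemetry.get_obs()['tool_pos'])
snap('side','side3')
im=load('side3')[0][220:340,300:460,::-1]; cv2.imwrite('pics/s3c.png',cv2.resize(im,(800,600),interpolation=cv2.INTER_CUBIC))
E
```

```text
[ 0.55299706 -0.41716477  0.01256659]
```

View pics/s3c.png

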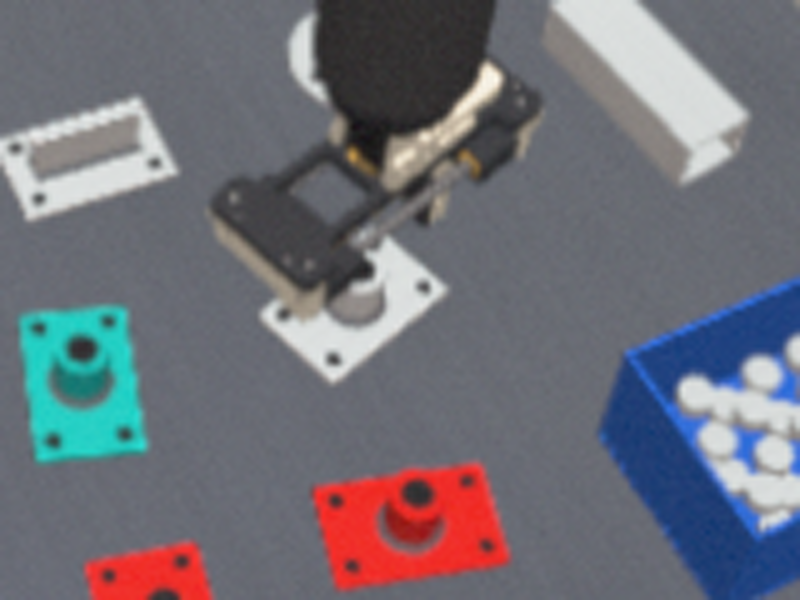

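Emit:
servo_tool([
  [[0, 0, 0], [0, 0, 0], 1],
  [[0, 0, 0], [0, 0, 0], 1],
  [[0, 0, 0], [0, 0, 0], 1],
  [[0, 0, 0], [0, 0, 0], 1],
  [[0, 0, 0], [0, 0, 0], 1],
  [[0, 0, 0], [0, 0, 0], 1],
  [[0, 0, 0], [0, 0, 0], 1],
  [[0, 0, 0], [0, 0, 0], 1],
])

```text
clock: 3.35
tool_pos: [0.5515, -0.4169, 0.0108]
orientation: [180.0, 0.0, -73.5]
force: [-0.6, 0.4, 0.9]
opening: 0.0401
```

Emit:
servo_tool([
  [[0, 0, 0], [0, 0, 0], 1],
  [[0, 0, 0], [0, 0, 0], 1],
  [[0, 0, 0], [0, 0, 0], 1],
  [[0, 0, 0], [0, 0, 0], 1],
  [[0, 0, -0.01], [0, 0, 0], 1],
  [[0, 0, -0.02], [0, 0, 0], 1],
  [[0, 0, -0.03], [0, 0, 0.9], 1],
  [[0, 0, -0.035], [0, 0, 1], 1],
  [[0, 0, -0.035], [0, 0, 1], 1],
  [[0, 0, -0.035], [0, 0, 1], 1],
  [[0, 0, -0.03], [0, 0, 1], 1],
  [[0, 0, -0.015], [0, 0, 0], 1],
  [[0, 0, 0], [0, 0, 0], 1],
])

```text
clock: 4.43
tool_pos: [0.5532, -0.4183, 0.2273]
orientation: [-179.5, -0.2, -102.9]
force: [-0.2, 0.3, 1.3]
opening: 0.0006
```

Emit:
servo_tool([
  [[-0.02, 0.002, 0], [0, 0, 0], 1],
  [[-0.03, 0.003, 0], [0, 0, 0], 1],
  [[-0.038, 0.004, 0], [0, 0, 0], 1],
  [[-0.04, 0.004, 0], [0, 0, 0], 1],
  [[-0.04, 0.004, 0], [0, 0, 0], 1],
  [[-0.04, 0.004, 0], [0, 0, 0], 1],
  [[-0.04, 0.005, 0], [0, 0, 0], 1],
  [[-0.04, 0.005, 0], [0, 0, 0], 1],
  [[-0.04, 0.005, 0], [0, 0, 0], 1],
  [[-0.04, 0.005, 0], [0, 0, 0], 1],
  [[-0.04, 0.005, 0], [0, 0, 0], 1],
  [[-0.04, 0.005, 0], [0, 0, 0], 1],
  [[-0.04, 0.005, 0], [0, 0, 0], 1],
  [[-0.04, 0.005, 0], [0, 0, 0], 1],
  [[-0.04, 0.004, 0], [0, 0, 0], 1],
  [[-0.04, 0.004, 0], [0, 0, 0], 1],
  [[-0.04, 0.004, 0], [0, 0, 0], 1],
  [[-0.04, 0.004, 0], [0, 0, 0], 1],
  [[-0.03, 0.003, 0], [0, 0, 0], 1],
  [[-0.02, 0.002, 0], [0, 0, 0], 1],
])

```text
clock: 6.1
tool_pos: [0.6359, 0.3238, 0.2202]
orientation: [180.0, -0.0, -102.8]
force: [-0.3, -0.7, 0.4]
opening: 0.0008
```

Emit:
servo_tool([
  [[0, 0, 0], [0, 0, 0], 1],
  [[0, 0, 0], [0, 0, 0], 1],
  [[0, 0, 0], [0, 0, 0], 1],
])

```text
clock: 6.35
tool_pos: [0.636, 0.3203, 0.2207]
orientation: [180.0, -0.0, -102.9]
force: [1.0, 0.8, 0.1]
opening: 0.0004
```

```bash
python3 - <<'E'
from h import *
print(telemetry.get_obs()['tool_pos']);snap('wrist','wrist4')
E
```

```text
[0.63603749 0.32025614 0.22067283]
```

View pics/wrist4.png

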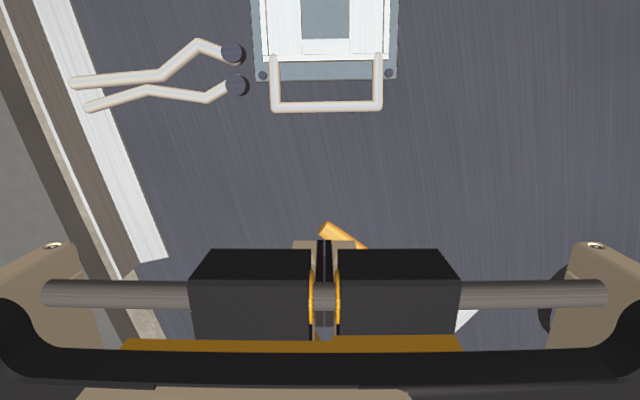

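```bash
python3 - <<'E'
from h import *
snap('side','side5');snap('scene','scene5')
im=load('side5')[0][220:340,300:460,::-1]; cv2.imwrite('pics/s5c.png',cv2.resize(im,(800,600),interpolation=cv2.INTER_CUBIC))
E
```

```text
(no output)
```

View pics/s5c.png

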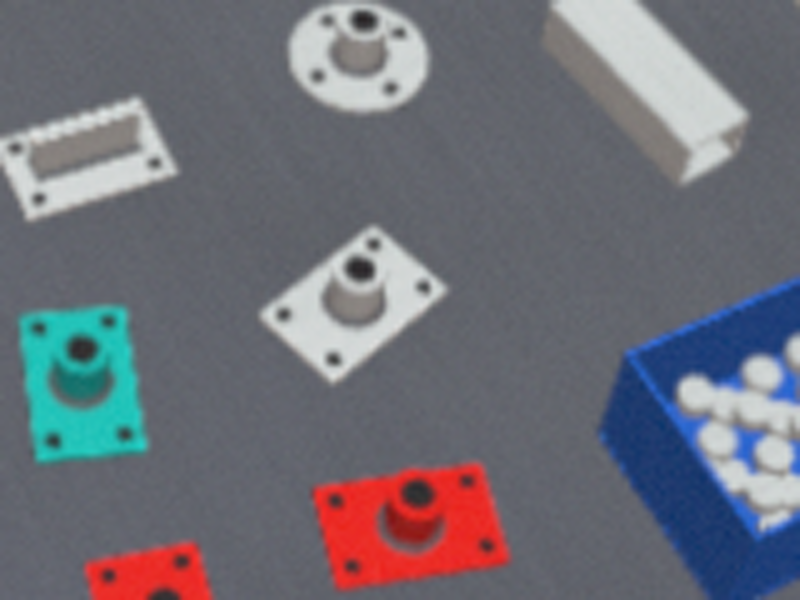

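View pics/scene5.png

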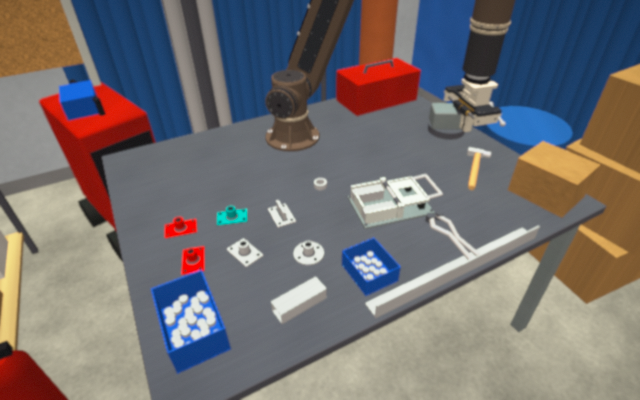

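View pics/wrist3.png

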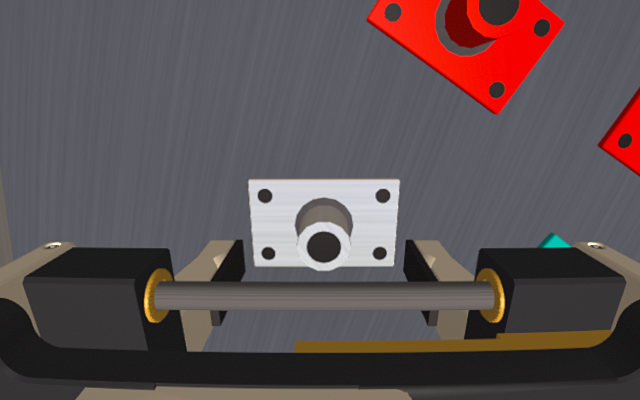

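```bash
python3 - <<'E'
from h import *
im,i=load('wrist3'); 
print('TCP px',proj(i,[[.553,-.4171,.0125],[.553,-.4171,.0315]]))
print('bore by cast z.04',cast(i,[(323,246)],.04), cast(i,[(323,222)],.006))
print(telemetry.get_obs()['clock'])
im,i=load('wrist4');print('TCP px',proj(i,[[.636,.3203,.2207],[.636,.3203,.2397]]))
E
```

```text
TCP px [[321.85412528 227.51088399]
 [321.63329357 239.48804784]]
bore by cast z.04 [[ 0.55211477 -0.41710365  0.04      ]] [[ 0.55268581 -0.41860521  0.006     ]]
6.5
TCP px [[321.47824393 228.6720335 ]
 [321.27235701 240.74196161]]
```

```bash
python3 - <<'E'
from h import *
th=np.radians(-73.4); y=np.array([np.sin(th),-np.cos(th),0]); T=np.array([.553,-.4171,.0125])
for n,pts in (('side3',[T,T+y*.044,T-y*.044]),('side5',[[.636,.3203,.2207]]),('scene5',[[.636,.3203,.2207]])):
    im,i=load(n); p=proj(i,pts); print(n,p)
    x0,y0=(p[0]-[60,60]).astype(int); x0=max(x0,0);y0=max(y0,0)
    c=im[y0:y0+90,x0:x0+120,::-1]; c=cv2.resize(c,None,fx=6,fy=6,interpolation=cv2.INTER_CUBIC)
    for q in p: cv2.drawMarker(c,tuple(int(v) for v in (q-[x0,y0])*6+3),(0,0,255),0,20,2)
    cv2.imwrite('pics/m_'+n+'.png',c)
E
```

```text
side3 [[370.620558   278.59216154]
 [360.30062915 286.7633604 ]
 [380.65763865 270.62596245]]
side5 [[297.18054661  84.72413551]]
scene5 [[461.61024802 139.75539055]]
```

View pics/m_side3.png

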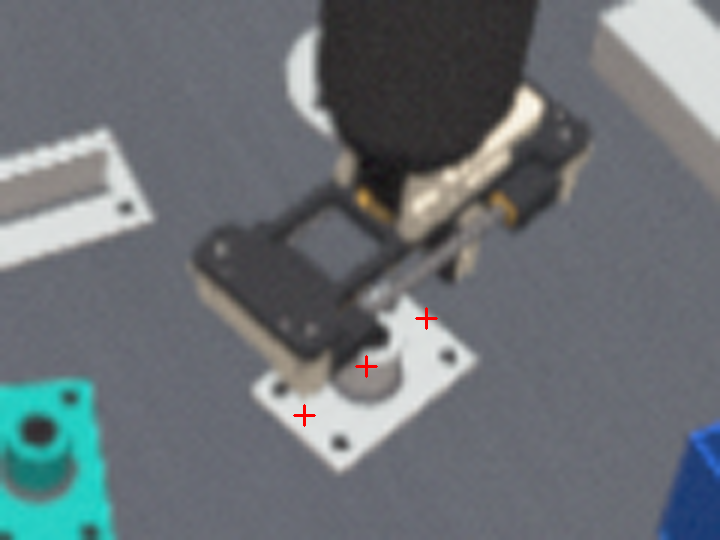

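View pics/m_side5.png

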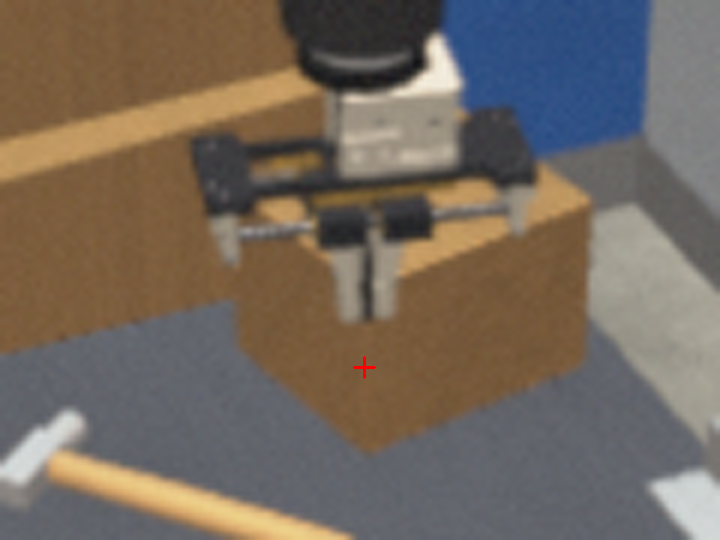

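View pics/m_scene5.png

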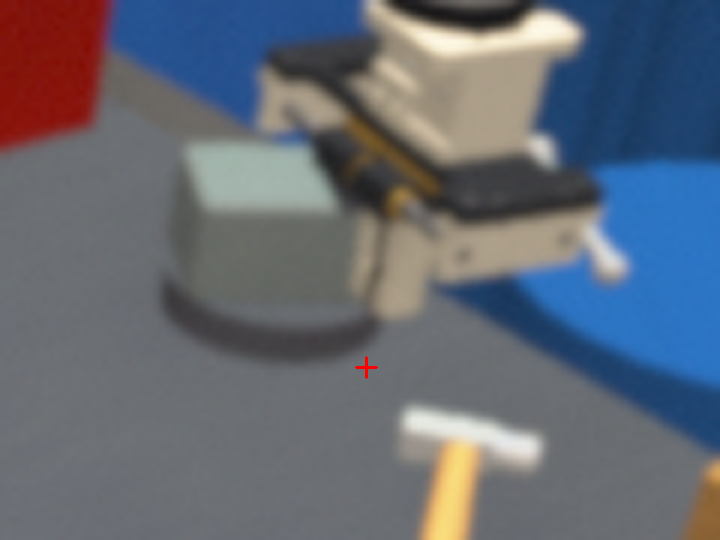

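```bash
python3 - <<'E'
from h import *
def ray(i,px):
    a=cast(i,[px],0.3)[0];b=cast(i,[px],0.)[0]; d=b-a; return a,d/np.linalg.norm(d)
def tri(L):
    A=np.zeros((3,3));b=np.zeros(3)
    for a,d in L: M=np.eye(3)-np.outer(d,d);A+=M;b+=M@a
    x=np.linalg.solve(A,b); print(x.round(4),[np.linalg.norm((np.eye(3)-np.outer(d,d))@(x-a)).round(4) for a,d in L])
s=load('side5')[1];c=load('scene5')[1];w=load('wrist4')[1]
tri([ray(s,(297.7,76.7)),ray(c,(463.5,130.7))])
tri([ray(s,(297.7,76.7)),ray(c,(464.5,130.7))])
# wrist: front edge of tip row
for z in (.22,.23,.24,.25,.26): print(z,cast(w,[(322,240)],z))
# compare: laser check of side/scene vs bar in wrist
E
```

```text
[0.6375 0.3178 0.2558] [np.float64(0.0005), np.float64(0.0005)]
[0.6386 0.3207 0.2547] [np.float64(0.0003), np.float64(0.0003)]
0.22 [[0.63757031 0.32860731 0.22      ]]
0.23 [[0.636501   0.32419919 0.23      ]]
0.24 [[0.63543169 0.31979106 0.24      ]]
0.25 [[0.63436238 0.31538293 0.25      ]]
0.26 [[0.63329306 0.31097481 0.26      ]]
```

```bash
python3 - <<'E'
from h import *
im,w=load('wrist4'); g=cv2.cvtColor(im,cv2.COLOR_RGB2GRAY)
m=((g>140)*255).astype('uint8'); mm=np.zeros_like(m); mm[55:125,262:395]=m[55:125,262:395]
# bar: columns 290..365 rows 90-125
pts=[]
for x in range(290,366,5):
    r=np.where(m[92:125,x])[0]+92; pts.append((x,r.min(),r.max(),r.mean()))
print(pts[0],pts[-1])
P=cast(w,[(p[0],p[3]) for p in pts],0.057); v=P[0]-P[-1]; print(P[0],P[-1],np.degrees(np.arctan2(v[1],v[0])))
# arm outer edges at rows
for y in (70,80,90,106):
    r=np.where(m[y,262:395])[0]+262; gaps=np.split(r,np.where(np.diff(r)>3)[0]+1); print(y,[(a[0],a[-1]) for a in gaps if len(a)>3])
L=cast(w,[(276,80),(378,80),(276,106),(378,106)],.057); print(L)
c=im[0:130,230:420,::-1]; cv2.imwrite('pics/w4c.png',cv2.resize(c,None,fx=4,fy=4,interpolation=cv2.INTER_CUBIC))
E
```

```text
(290, np.int64(102), np.int64(112), np.float64(107.0)) (365, np.int64(101), np.int64(111), np.float64(106.0))
[0.65351033 0.24023073 0.057     ] [0.5742534  0.25729328 0.057     ] -12.149297067835771
70 [(np.int64(262), np.int64(384))]
80 [(np.int64(265), np.int64(279)), (np.int64(373), np.int64(382))]
90 [(np.int64(270), np.int64(279)), (np.int64(372), np.int64(382))]
106 [(np.int64(270), np.int64(382))]
[[0.66101808 0.2100416  0.057     ]
 [0.55572738 0.23412591 0.057     ]
 [0.66800121 0.23578441 0.057     ]
 [0.56051584 0.2603833  0.057     ]]
```

View pics/w4c.png

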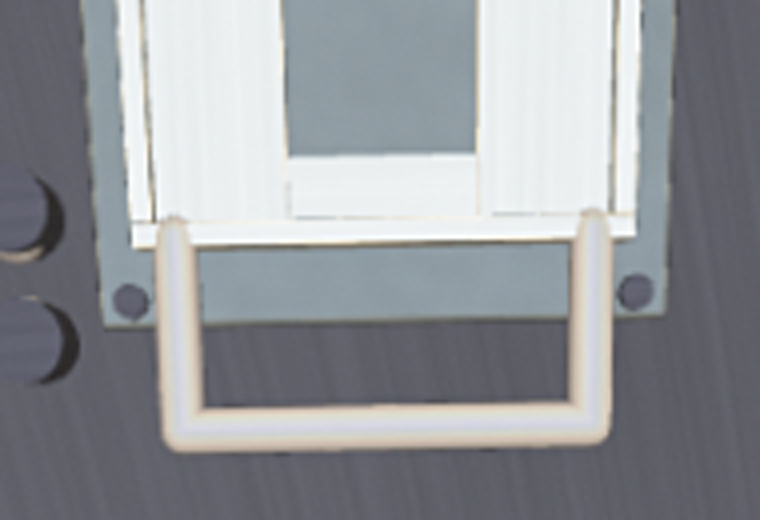

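Emit:
servo_tool([
  [[0.02, -0.002, 0], [0, 0, 0], 0],
  [[0.03, -0.0035, 0], [0, 0, 0], 0],
  [[0.0385, -0.0043, 0], [0, 0, 0], 0],
  [[0.0385, -0.0043, 0], [0, 0, 0], 0],
  [[0.0385, -0.0043, 0], [0, 0, 0], 0],
  [[0.0385, -0.0043, 0], [0, 0, 0], 0],
  [[0.0385, -0.0043, 0], [0, 0, 0], 0],
  [[0.0385, -0.0043, 0], [0, 0, 0], 0],
  [[0.0385, -0.0043, 0], [0, 0, 0], 0],
  [[0.0385, -0.0043, 0], [0, 0, 0], 0],
  [[0.0385, -0.0043, 0], [0, 0, 0], 0],
  [[0.0385, -0.0043, 0], [0, 0, 0], 0],
  [[0.0385, -0.0043, 0], [0, 0, 0], 0],
  [[0.0385, -0.0043, 0], [0, 0, 0], 0],
  [[0.0385, -0.0043, 0], [0, 0, 0], 0],
  [[0.0385, -0.0043, 0], [0, 0, 0], 0],
  [[0.0385, -0.0043, 0], [0, 0, 0], 0],
  [[0.0385, -0.0043, 0], [0, 0, 0], 0],
  [[0.0385, -0.0043, 0], [0, 0, 0], 0],
  [[0.0325, -0.0036, 0], [0, 0, 0], 0],
])

```text
clock: 8.17
tool_pos: [0.5503, -0.4191, 0.2214]
orientation: [-180.0, -0.0, -103.0]
force: [0.7, -0.2, 0.4]
opening: 0.0877
```

Emit:
servo_tool([
  [[0, 0, 0.02], [0, 0, -1], 0],
  [[0, 0, 0.035], [0, 0, -1], 0],
  [[0, 0, 0.035], [0, 0, -1], 0],
  [[0, 0, 0.035], [0, 0, -1], 0],
  [[0, 0, 0.03], [0, 0, -0.9], 0],
  [[0, 0, 0.025], [0, 0, 0], 0],
  [[0, 0, 0.015], [0, 0, 0], 0],
  [[0, 0, 0.01], [0, 0, 0], 0],
  [[0, 0, 0], [0, 0, 0], 0],
  [[0, 0, 0], [0, 0, 0], 0],
  [[0, 0, 0], [0, 0, 0], 0],
])

```text
clock: 9.08
tool_pos: [0.5528, -0.4168, 0.0176]
orientation: [-179.9, -0.1, -73.5]
force: [-0.7, -0.3, 0.4]
opening: 0.0873
```

Emit:
servo_tool([
  [[0, 0, 0.012], [0, 0, 0], 0],
  [[0, 0, 0.012], [0, 0, 0], 0],
  [[0, 0, 0.008], [0, 0, 0], 0],
  [[0, 0, 0.004], [0, 0, 0], 0],
  [[0, 0, 0], [0, 0, 0], 0],
  [[0, 0, 0], [0, 0, 0], 0],
])

```text
clock: 9.58
tool_pos: [0.5518, -0.416, -0.0206]
orientation: [180.0, 0.0, -73.5]
force: [0.1, 0.4, 0.6]
opening: 0.0878
```

```bash
python3 - <<'E'
from h import *
print(telemetry.get_obs()['tool_pos']);snap('side','side6')
im=load('side6')[0][220:340,300:460,::-1]; cv2.imwrite('pics/s6c.png',cv2.resize(im,(800,600),interpolation=cv2.INTER_CUBIC))
E
```

```text
[ 0.5517715  -0.41599198 -0.02058502]
```

View pics/s6c.png

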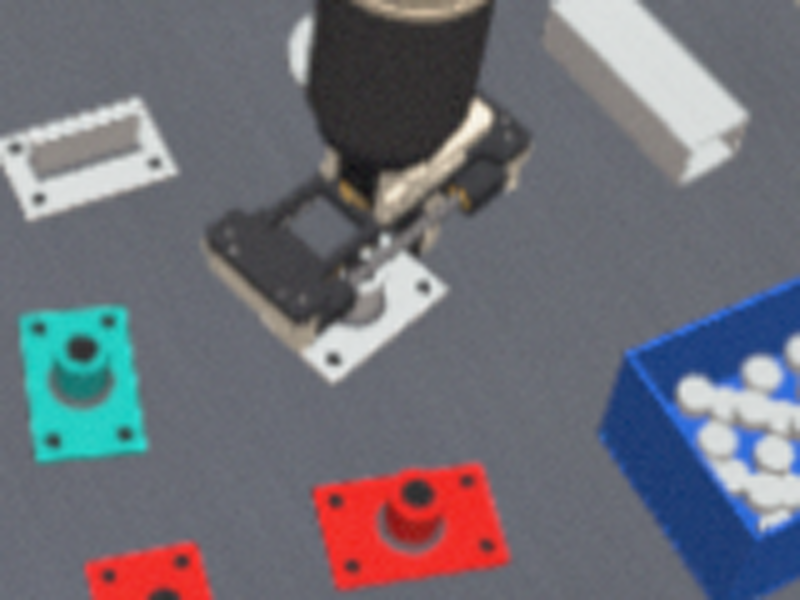

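Emit:
servo_tool([
  [[0, 0, 0], [0, 0, 0], 1],
  [[0, 0, 0], [0, 0, 0], 1],
  [[0, 0, 0], [0, 0, 0], 1],
  [[0, 0, 0], [0, 0, 0], 1],
  [[0, 0, 0], [0, 0, 0], 1],
  [[0, 0, 0], [0, 0, 0], 1],
  [[0, 0, 0], [0, 0, 0], 1],
  [[0, 0, 0], [0, 0, 0], 1],
  [[0, 0, 0], [0, 0, 0], 1],
  [[0, 0, 0], [0, 0, 0], 1],
  [[0, 0, 0], [0, 0, 0], 1],
  [[0, 0, 0], [0, 0, 0], 1],
  [[0, 0, 0], [0, 0, 0], 1],
])

```text
clock: 10.72
tool_pos: [0.5521, -0.416, -0.0201]
orientation: [-180.0, -0.0, -73.5]
force: [1.2, 0.0, -0.7]
opening: 0.0314
```

Emit:
servo_tool([
  [[0, 0, -0.005], [0, 0, 0], 1],
  [[0, 0, -0.01], [0, 0, 0], 1],
  [[0, 0, -0.015], [0, 0, 0], 1],
  [[0, 0, -0.02], [0, 0, 0.4], 1],
  [[0, 0, -0.025], [0, 0, 0.7], 1],
  [[0, 0, -0.03], [0, 0, 0.8], 1],
  [[0, 0, -0.03], [0, 0, 0.8], 1],
  [[0, 0, -0.025], [0, 0, 0.8], 1],
  [[0, 0, -0.02], [0, 0, 0.8], 1],
  [[0, 0, -0.015], [0, 0, 0.53], 1],
  [[0, 0, -0.005], [0, 0, 0], 1],
  [[0, 0, 0], [0, 0, 0], 1],
])

```text
clock: 11.72
tool_pos: [0.5523, -0.4162, 0.1817]
orientation: [-179.9, -0.0, -102.4]
force: [0.5, -0.5, -4.2]
opening: 0.0316
```

```bash
python3 - <<'E'
from h import *
o=telemetry.get_obs();print(o['tool_pos'],o['orientation'],o['opening'],o['force'])
snap('wrist','wrist7')
E
```

```text
[ 0.55227236 -0.41617991  0.18169582] [-1.79860475e+02 -1.87148150e-02 -1.02377780e+02] 0.03159496471752118 [ 0.51234608 -0.5176671  -4.24599989]
```

View pics/wrist7.png

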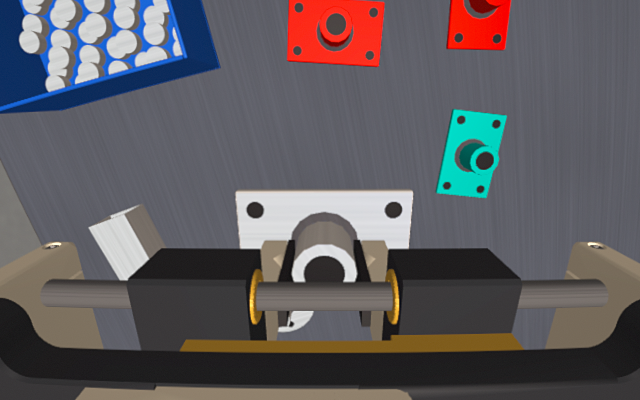

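```bash
python3 - <<'E'
from h import *
w=load('wrist4')[1]
P=cast(w,[(263.3,61.5),(388.8,59)],.057); print(P,np.linalg.norm(P[0]-P[1]),P.mean(0)-.048*np.array([.2164,.9763,0]), np.degrees(np.arctan2(*(P[0]-P[1])[1::-1])))
s=load('side5')[1]; sc=load('scene5')[1]
im=load('scene5')[0][160:240,335:455,::-1]; cv2.imwrite('pics/n5.png',cv2.resize(im,None,fx=6,fy=6,interpolation=cv2.INTER_CUBIC))
E
```

```text
[[0.66916336 0.18924537 0.057     ]
 [0.54093263 0.2160703  0.057     ]] 0.1310064780549267 [0.59466079 0.15579543 0.057     ] -11.815471296704311
```

Emit:
servo_tool([
  [[-0.015, 0.0022, 0], [0, 0, 0], 1],
  [[-0.025, 0.0036, 0], [0, 0, 0], 1],
  [[-0.035, 0.0051, 0], [0, 0, 0], 1],
  [[-0.0385, 0.0056, 0], [0, 0, 0], 1],
  [[-0.0385, 0.0056, 0], [0, 0, 0], 1],
  [[-0.0385, 0.0056, 0], [0, 0, 0], 1],
  [[-0.0385, 0.0056, 0], [0, 0, 0], 1],
  [[-0.0385, 0.0056, 0], [0, 0, 0], 1],
  [[-0.0385, 0.0056, 0], [0, 0, 0], 1],
  [[-0.0385, 0.0056, 0], [0, 0, 0], 1],
  [[-0.0385, 0.0056, 0], [0, 0, 0], 1],
  [[-0.0385, 0.0056, 0], [0, 0, 0], 1],
  [[-0.0385, 0.0056, 0], [0, 0, 0], 1],
  [[-0.0385, 0.0056, 0], [0, 0, 0], 1],
  [[-0.0385, 0.0056, 0], [0, 0, 0], 1],
  [[-0.02, 0.0028, 0], [0, 0, 0], 1],
  [[-0.0105, 0.0012, 0], [0, 0, 0], 1],
  [[0, 0, 0], [0, 0, 0], 1],
  [[0, 0, 0], [0, 0, 0], 1],
])

```text
clock: 13.35
tool_pos: [0.5934, 0.1558, 0.1784]
orientation: [179.9, -0.1, -102.4]
force: [-0.8, -0.9, -4.6]
opening: 0.0314
```

Emit:
servo_tool([
  [[0, 0, 0.01], [0, 0, 0], 1],
  [[0, 0, 0.02], [0, 0, 0], 1],
  [[0, 0, 0.025], [0, 0, 0], 1],
  [[0, 0, 0.025], [0, 0, 0], 1],
  [[0, 0, 0.025], [0, 0, 0], 1],
  [[0, 0, 0.02], [0, 0, 0], 1],
  [[0, 0, 0.01], [0, 0, 0], 1],
  [[0, 0, 0], [0, 0, 0], 1],
  [[0, 0, 0], [0, 0, 0], 1],
  [[0, 0, 0], [0, 0, 0], 1],
])

```text
clock: 14.18
tool_pos: [0.5955, 0.1558, 0.0462]
orientation: [-179.9, 0.1, -102.5]
force: [-0.3, 0.3, -4.2]
opening: 0.0314
```

```bash
python3 - <<'E'
from h import *
o=telemetry.get_obs();print(o['tool_pos'],o['orientation'],o['opening'],o['force'])
for n,b in(('side',(260,110,370,200)),('scene',(335,150,455,240)),('wrist',None)):
    im=snap(n,n+'8')[0]
    if b: cv2.imwrite('pics/c_'+n+'8.png',cv2.resize(im[b[1]:b[3],b[0]:b[2],::-1],None,fx=6,fy=6,interpolation=cv2.INTER_CUBIC))
E
```

```text
[0.59549276 0.15577429 0.04619511] [-1.79900999e+02  6.33863148e-02 -1.02490578e+02] 0.031351601593354816 [-0.27470781  0.25021457 -4.15261505]
```

View pics/c_side8.png

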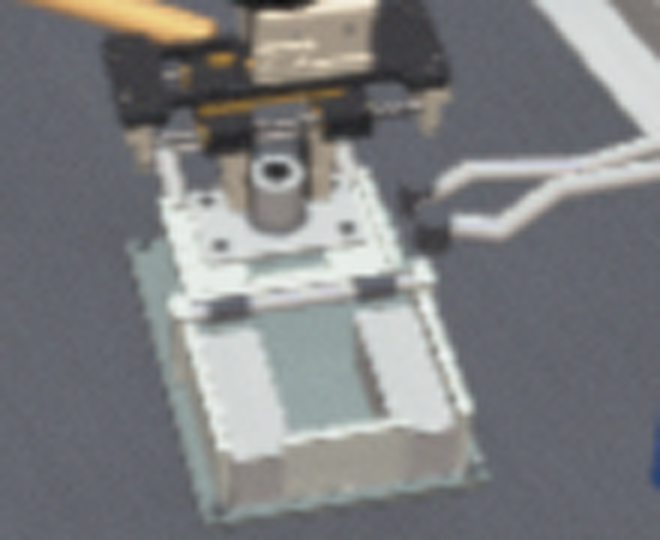

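View pics/c_scene8.png

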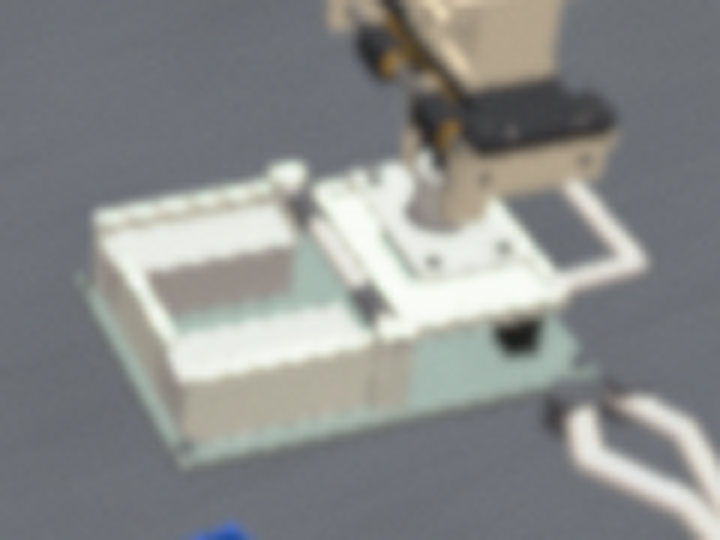

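View pics/wrist8.png

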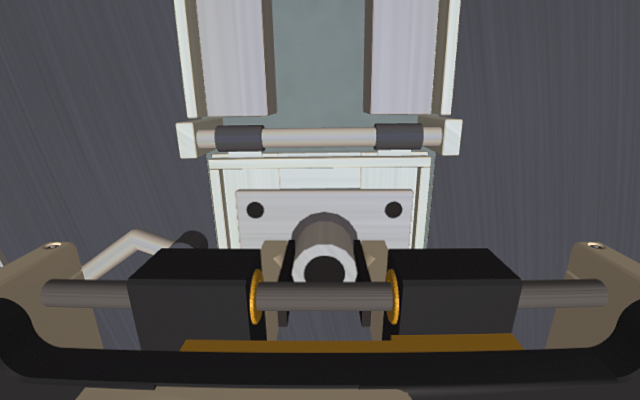

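```bash
python3 - <<'E'
from h import *
w=load('wrist8')[1]
P=cast(w,[(211,137),(427,135),(220,166),(428,166)],.057)
y=np.array([.2147,.9767]);x=np.array([.9767,-.2147])
C=np.array([.5955,.1558])
for p in P: print(p.round(4),((p[:2]-C)@x).round(4),((p[:2]-C)@y).round(4))
Q=cast(w,[(236,190),(411,190)],.072)
for p in Q: print(((p[:2]-C)@x).round(4),((p[:2]-C)@y).round(4))
E
```

```text
[0.644 0.083 0.057] 0.063 -0.0607
[0.5229 0.1087 0.057 ] -0.0608 -0.0616
[0.6441 0.1003 0.057 ] 0.0593 -0.0437
[0.5246 0.1268 0.057 ] -0.063 -0.0436
0.0467 -0.0333
-0.0499 -0.0331
```

Emit:
servo_tool([
  [[0, 0, 0.006], [0, 0, 0], 1],
  [[0, 0, 0.005], [0, 0, 0], 1],
  [[0, 0, 0.003], [0, 0, 0], 1],
  [[0, 0, 0.0015], [0, 0, 0], 1],
  [[0, 0, 0], [0, 0, 0], 1],
  [[0, 0, 0], [0, 0, 0], 1],
  [[0, 0, 0], [0, 0, 0], 1],
])

```text
clock: 14.92
tool_pos: [0.594, 0.1557, 0.0298]
orientation: [180.0, -0.0, -102.5]
force: [-6.4, 0.3, 5.7]
opening: 0.0313
```

Emit:
servo_tool([
  [[0, 0, 0], [0, 0, 0], 0.4],
  [[0, 0, 0], [0, 0, 0], 0.4],
  [[0, 0, 0], [0, 0, 0], 0.4],
  [[0, 0, 0], [0, 0, 0], 0.4],
  [[0, 0, 0], [0, 0, 0], 0.4],
  [[0, 0, 0], [0, 0, 0], 0.4],
  [[0, 0, 0], [0, 0, 0], 0.4],
])

```text
clock: 15.5
tool_pos: [0.5945, 0.1558, 0.0293]
orientation: [-180.0, 0.0, -102.5]
force: [-0.3, -0.1, -0.4]
opening: 0.0527
```

```bash
python3 - <<'E'
from h import *
o=telemetry.get_obs();print(o['tool_pos'],o['opening'],o['force'])
for n,b in(('side',(260,110,370,200)),('scene',(335,150,455,240)),('wrist',None)):
    im=snap(n,n+'9')[0]
    if b: cv2.imwrite('pics/c_'+n+'9.png',cv2.resize(im[b[1]:b[3],b[0]:b[2],::-1],None,fx=6,fy=6,interpolation=cv2.INTER_CUBIC))
E
```

```text
[0.59453332 0.15583056 0.02932526] 0.05274719272461862 [-0.33364729 -0.13373406 -0.40694939]
```

View pics/c_side9.png

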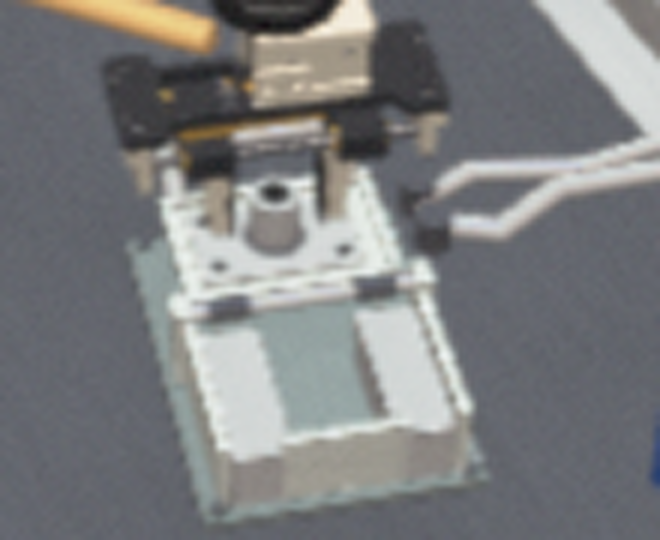

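View pics/wrist9.png

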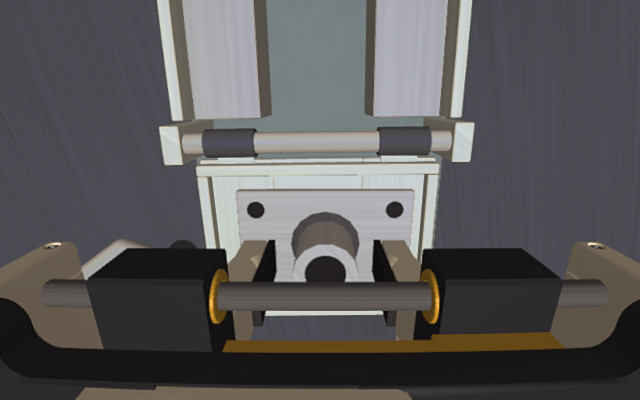

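```bash
cat >> h.py <<'E'
def ray(i,px):
    a=cast(i,[px],0.3)[0];b=cast(i,[px],0.)[0]; d=b-a; return a,d/np.linalg.norm(d)
def tri(L):
    A=np.zeros((3,3));b=np.zeros(3)
    for a,d in L: M=np.eye(3)-np.outer(d,d);A+=M;b+=M@a
    x=np.linalg.solve(A,b); return x,[np.linalg.norm((np.eye(3)-np.outer(d,d))@(x-a)).round(4) for a,d in L]
E
python3 - <<'E'
from h import *
s=load('side5')[1];c=load('scene5')[1]
so=np.array([237,24.]);co=np.array([401,79.])
S=lambda x,y:ray(s,so+np.array([x,y])/6); C=lambda x,y:ray(c,co+np.array([x,y])/6)
T=np.array([.636,.3203,.2207]);th=np.radians(-102.9);X=np.array([np.cos(th),np.sin(th),0]);Y=np.array([np.sin(th),-np.cos(th),0])
for a,b in (((515,235),(442,285)),((528,230),(442,285)),((388,318),(405,316))):
    x,r=tri([S(*a),C(*b)]); d=x-T; print(x.round(4),r,'tool',(d@X).round(4),(d@Y).round(4),'up',d[2].round(4))
E
```

```text
[0.7138 0.2702 0.3204] [np.float64(0.0002), np.float64(0.0002)] tool 0.0314 -0.087 up 0.0997
[0.7192 0.2639 0.3253] [np.float64(0.0008), np.float64(0.0008)] tool 0.0364 -0.0937 up 0.1046
[0.6531 0.3203 0.2546] [np.float64(0.0044), np.float64(0.0044)] tool -0.0038 -0.0167 up 0.0339
```

Emit:
servo_tool([
  [[0, 0, -0.01], [0, 0, 0], 0.4],
  [[0, 0, -0.02], [0, 0, 0], 0.4],
  [[0, 0, -0.03], [0, 0, 0], 0.4],
  [[0, 0, -0.025], [0, 0, 0], 0.4],
  [[-0.02, 0, -0.01], [0, 0, 0], 0.7],
  [[-0.03, 0, 0], [0, 0, 0], 0.7],
  [[-0.03, 0.0006, 0], [0, 0, 0], 0.7],
  [[-0.0144, 0, 0], [0, 0, 0], 0.7],
  [[0, 0, 0], [0, 0, -0.5], 0.7],
  [[0, 0, 0], [0, 0, -1], 0.7],
  [[0, 0, 0], [0, 0, -1], 0.7],
  [[0, 0, 0], [0, 0, -1], 0.7],
  [[0, 0, 0], [0, 0, -1], 0.7],
  [[0, 0, 0], [0, 0, -1], 0.7],
  [[0, 0, 0], [0, 0, -1], 0.7],
  [[0, 0, 0], [0, 0, -1], 0.7],
  [[0, 0, 0], [0, 0, -1], 0.7],
])

```text
clock: 17.07
tool_pos: [0.6142, 0.2479, 0.1249]
orientation: [180.0, -0.0, -51.2]
force: [0.5, -0.3, -0.3]
opening: 0.0264
```

Emit:
servo_tool([
  [[0, 0, 0], [0, 0, -1], 0.7],
  [[0, 0, 0], [0, 0, -1], 0.7],
  [[0, 0, 0], [0, 0, -1], 0.7],
  [[0, 0, 0], [0, 0, -1], 0.7],
  [[0, 0, 0], [0, 0, -1], 0.7],
  [[0, 0, 0], [0, 0, -1], 0.7],
  [[0, 0, 0], [0, 0, -0.5], 0.7],
  [[0, 0, 0], [0, 0, 0], 0.7],
  [[0, 0, 0], [0, 0, 0], 0.7],
])

```text
clock: 17.82
tool_pos: [0.6142, 0.248, 0.1248]
orientation: [-180.0, -0.0, -12.6]
force: [-0.4, -0.1, -0.4]
opening: 0.0263
```

```bash
python3 - <<'E'
from h import *
o=telemetry.get_obs();print(o['clock'],o['tool_pos'],o['orientation'],o['opening'],o['force'],o['joint_pos'].round(1))
for n,b in(('side',(260,90,370,180)),('wrist',None)):
    im=snap(n,n+'10')[0]
    if b: cv2.imwrite('pics/c_'+n+'10.png',cv2.resize(im[b[1]:b[3],b[0]:b[2],::-1],None,fx=6,fy=6,interpolation=cv2.INTER_CUBIC))
E
```

```text
17.8167 [0.61424229 0.24800776 0.12476012] [-1.79996395e+02 -5.23500887e-03 -1.25924979e+01] 0.026299897075686536 [-0.35203048 -0.10407141 -0.41518471] [ 38.8  21.8  -5.9   0.  -62.3  38.6]
```

View pics/c_side10.png

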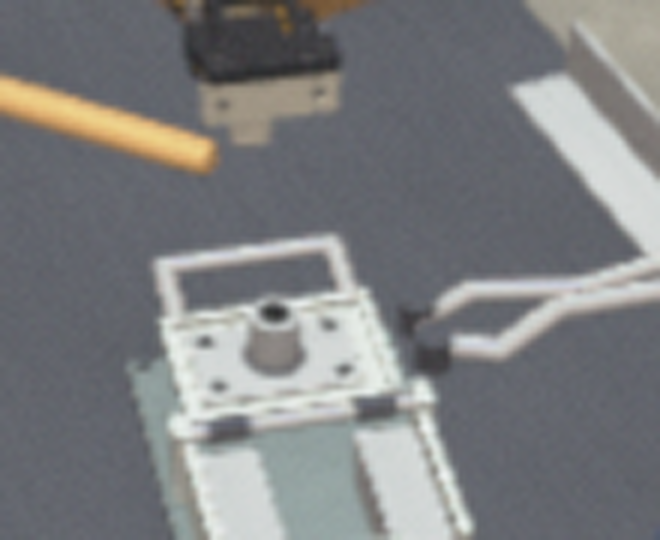

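View pics/wrist10.png

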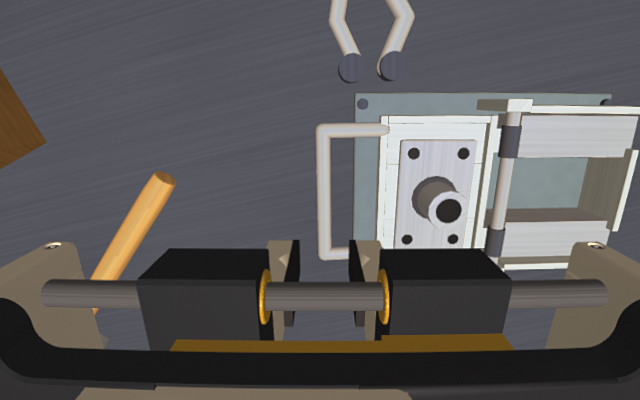

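```bash
python3 - <<'E'
from h import *
im,w=load('wrist10')
g=cv2.cvtColor(im,cv2.COLOR_RGB2GRAY)
for y in (150,180,210,235):
    r=np.where(g[y,300:345]>140)[0]+300; print(y,r.min(),r.max())
T=np.array([.6142,.2480]);th=np.radians(-12.6);X=np.array([np.cos(th),np.sin(th)]);Y=np.array([-np.sin(th),np.cos(th)])
for n,px,z in(('bar',(323,150),.057),('bar',(324,240),.057),('corner',(323,130),.057),('corner2',(325,253),.057),('hinge',(510,130),.057),('hinge2',(498,240),.057),('bore',(448,210),.09)):
    p=cast(w,[px],z)[0]; d=p[:2]-T; print(n,p.round(4),'x',(d@X).round(4),'y',(d@Y).round(4))
E
```

```text
150 317 329
180 317 329
210 318 329
235 319 330
bar [0.6537 0.2402 0.057 ] x 0.0402 y 0.001
bar [0.5749 0.257  0.057 ] x -0.0403 y 0.0002
corner [0.6695 0.2367 0.057 ] x 0.0564 y 0.001
corner2 [0.5621 0.2589 0.057 ] x -0.0532 y -0.0007
hinge [0.6369 0.0869 0.057 ] x 0.0573 y -0.1523
hinge2 [0.5397 0.1027 0.057 ] x -0.041 y -0.158
bore [0.593  0.1557 0.09  ] x -0.0006 y -0.0947
```

Emit:
servo_tool([
  [[0, 0, 0.01], [0, 0, 0], 0.7],
  [[0, 0, 0.02], [0, 0, 0], 0.7],
  [[0, 0, 0.025], [0, 0, 0], 0.7],
  [[0, 0, 0.025], [0, 0, 0], 0.7],
  [[0, 0, 0.02], [0, 0, 0], 0.7],
  [[0, 0, 0.01], [0, 0, 0], 0.7],
  [[0, 0, 0.006], [0, 0, 0], 0.7],
  [[0, 0, 0.0045], [0, 0, 0], 0.7],
  [[0, 0, 0], [0, 0, 0], 0.7],
  [[0, 0, 0], [0, 0, 0], 0.7],
])

```text
clock: 18.75
tool_pos: [0.6149, 0.2485, 0.0047]
orientation: [-179.9, -0.1, -12.5]
force: [0.3, 0.0, 0.7]
opening: 0.0263
```

```bash
python3 - <<'E'
from h import *
o=telemetry.get_obs();print(o['clock'],o['tool_pos'],o['orientation'],o['opening'],o['force'])
for n,b in(('side',(260,90,370,180)),('scene',(365,135,475,225))):
    im=snap(n,n+'11')[0]
    if b: cv2.imwrite('pics/c_'+n+'11.png',cv2.resize(im[b[1]:b[3],b[0]:b[2],::-1],None,fx=6,fy=6,interpolation=cv2.INTER_CUBIC))
E
```

```text
18.75 [0.61486993 0.24848662 0.00473403] [-1.79949520e+02 -5.70887039e-02 -1.24767630e+01] 0.026297889222582107 [3.20346108e-01 5.22472552e-04 6.76592256e-01]
```

View pics/c_side11.png

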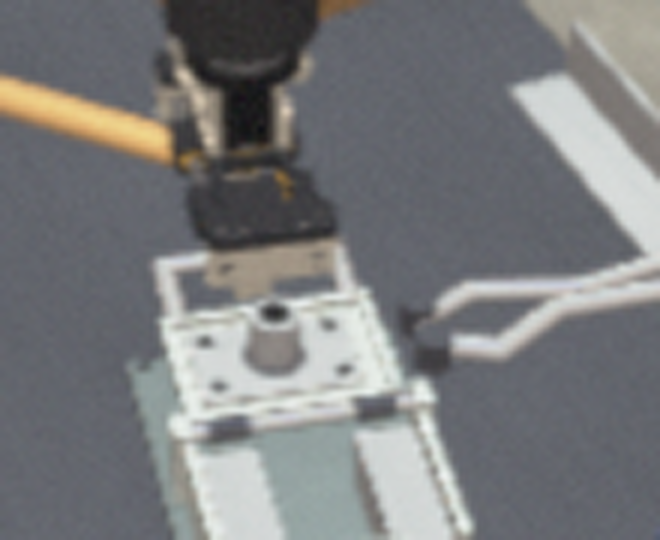

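View pics/c_scene11.png

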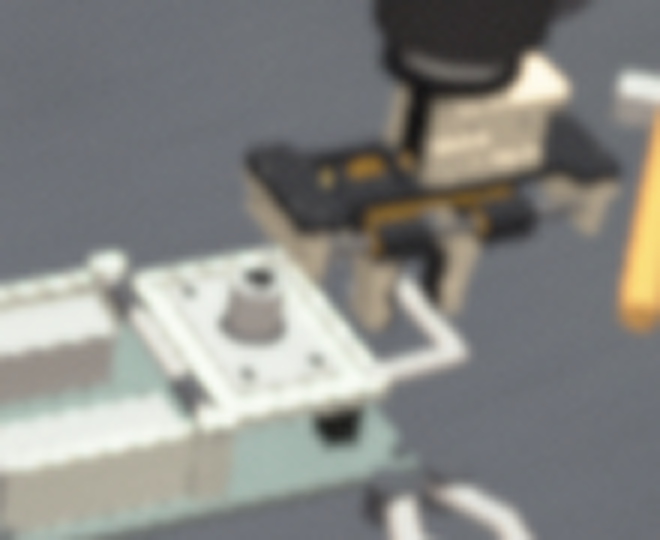

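Emit:
servo_tool([
  [[0, 0, 0], [0, 0, 0], 1],
  [[0, 0, 0], [0, 0, 0], 1],
  [[0, 0, 0], [0, 0, 0], 1],
  [[0, 0, 0], [0, 0, 0], 1],
  [[0, 0, 0], [0, 0, 0], 1],
  [[0, 0, 0], [0, 0, 0], 1],
])

```text
clock: 19.35
tool_pos: [0.6145, 0.2483, 0.0044]
orientation: [-180.0, -0.0, -12.5]
force: [-1.1, -0.2, 4.7]
opening: 0.0109
```

```bash
python3 - <<'E'
# arc plan: bar rel hinge, tool frame: tool y = -pocket y? yaw -12.5: tool x=pocket x, tool y = -pocket y, z down
import numpy as np
R=.155
# smooth angle profile
N=60
t=np.linspace(0,1,N+1); s=10*t**3-15*t**4+6*t**5
s=0.5*s+0.5*(3*t**2-2*t**3)
th=np.pi*s
y=-R*np.cos(th); z=R*np.sin(th)   # move along -pocket y i.e. tool +y
d=np.c_[np.diff(y),-np.diff(z)]
print(np.degrees(np.diff(th)).max()*12)
q=np.round(np.cumsum(d,0),4); q=np.vstack([[0,0],q]); dd=np.diff(q,axis=0)
for k in range(0,N,20): print('[',', '.join('[[0, %g, %g], [0, 0, 0], 1]'%(round(a,4),round(b,4)) for a,b in dd[k:k+20]),']', q[k+20])
E
```

```text
60.71500833333352
[ [[0, 0, -0.0002], [0, 0, 0], 1], [[0, 0, -0.0007], [0, 0, 0], 1], [[0, 0, -0.0011], [0, 0, 0], 1], [[0, 0, -0.0018], [0, 0, 0], 1], [[0, 0.0001, -0.0022], [0, 0, 0], 1], [[0, 0.0002, -0.0029], [0, 0, 0], 1], [[0, 0.0002, -0.0035], [0, 0, 0], 1], [[0, 0.0004, -0.0041], [0, 0, 0], 1], [[0, 0.0006, -0.0047], [0, 0, 0], 1], [[0, 0.0008, -0.0053], [0, 0, 0], 1], [[0, 0.0011, -0.006], [0, 0, 0], 1], [[0, 0.0016, -0.0065], [0, 0, 0], 1], [[0, 0.002, -0.007], [0, 0, 0], 1], [[0, 0.0026, -0.0076], [0, 0, 0], 1], [[0, 0.0031, -0.0079], [0, 0, 0], 1], [[0, 0.0039, -0.0083], [0, 0, 0], 1], [[0, 0.0046, -0.0085], [0, 0, 0], 1], [[0, 0.0055, -0.0086], [0, 0, 0], 1], [[0, 0.0063, -0.0087], [0, 0, 0], 1], [[0, 0.0072, -0.0086], [0, 0, 0], 1] ] [ 0.0402 -0.1042]
[ [[0, 0.0081, -0.0083], [0, 0, 0], 1], [[0, 0.0091, -0.0079], [0, 0, 0], 1], [[0, 0.0099, -0.0074], [0, 0, 0], 1], [[0, 0.0108, -0.0068], [0, 0, 0], 1], [[0, 0.0115, -0.0059], [0, 0, 0], 1], [[0, 0.0122, -0.0051], [0, 0, 0], 1], [[0, 0.0128, -0.004], [0, 0, 0], 1], [[0, 0.0132, -0.003], [0, 0, 0], 1], [[0, 0.0135, -0.0018
[... 476 characters left out ...]
, 1], [[0, 0.0063, 0.0087], [0, 0, 0], 1], [[0, 0.0055, 0.0086], [0, 0, 0], 1], [[0, 0.0046, 0.0085], [0, 0, 0], 1], [[0, 0.0039, 0.0083], [0, 0, 0], 1], [[0, 0.0031, 0.0079], [0, 0, 0], 1], [[0, 0.0026, 0.0076], [0, 0, 0], 1], [[0, 0.002, 0.007], [0, 0, 0], 1], [[0, 0.0016, 0.0065], [0, 0, 0], 1], [[0, 0.0011, 0.006], [0, 0, 0], 1], [[0, 0.0008, 0.0053], [0, 0, 0], 1], [[0, 0.0006, 0.0047], [0, 0, 0], 1], [[0, 0.0004, 0.0041], [0, 0, 0], 1], [[0, 0.0002, 0.0035], [0, 0, 0], 1], [[0, 0.0002, 0.0029], [0, 0, 0], 1], [[0, 0.0001, 0.0022], [0, 0, 0], 1], [[0, 0, 0.0018], [0, 0, 0], 1], [[0, 0, 0.0011], [0, 0, 0], 1], [[0, 0, 0.0007], [0, 0, 0], 1], [[0, 0, 0.0002], [0, 0, 0], 1] ] [ 0.31 -0.  ]
```

Emit:
servo_tool([
  [[0, 0, 0], [0, 0, 0], 1],
  [[0, 0, -0.001], [0, 0, 0], 1],
  [[0, 0, -0.001], [0, 0, 0], 1],
  [[0, 0, -0.002], [0, 0, 0], 1],
  [[0, 0, -0.002], [0, 0, 0], 1],
  [[0, 0.0003, -0.003], [0, 0, 0], 1],
  [[0, 0.0002, -0.0035], [0, 0, 0], 1],
  [[0, 0.0004, -0.004], [0, 0, 0], 1],
  [[0, 0.0006, -0.0047], [0, 0, 0], 1],
  [[0, 0.0008, -0.0053], [0, 0, 0], 1],
  [[0, 0.0011, -0.006], [0, 0, 0], 1],
  [[0, 0.0016, -0.0065], [0, 0, 0], 1],
  [[0, 0.002, -0.007], [0, 0, 0], 1],
  [[0, 0.0026, -0.0075], [0, 0, 0], 1],
  [[0, 0.0031, -0.008], [0, 0, 0], 1],
  [[0, 0.0039, -0.0083], [0, 0, 0], 1],
  [[0, 0.0046, -0.0085], [0, 0, 0], 1],
  [[0, 0.0055, -0.0086], [0, 0, 0], 1],
  [[0, 0.0063, -0.0087], [0, 0, 0], 1],
  [[0, 0.0072, -0.0086], [0, 0, 0], 1],
])

```text
clock: 21.02
tool_pos: [0.6068, 0.2109, 0.1102]
orientation: [-179.8, -0.2, -12.4]
force: [2.9, 8.3, 2.2]
opening: 0.0109
```

Emit:
servo_tool([
  [[0, 0.0081, -0.0083], [0, 0, 0], 1],
  [[0, 0.0091, -0.0079], [0, 0, 0], 1],
  [[0, 0.0099, -0.0074], [0, 0, 0], 1],
  [[0, 0.0108, -0.0068], [0, 0, 0], 1],
  [[0, 0.0115, -0.0059], [0, 0, 0], 1],
  [[0, 0.0122, -0.0051], [0, 0, 0], 1],
  [[0, 0.0128, -0.004], [0, 0, 0], 1],
  [[0, 0.0132, -0.003], [0, 0, 0], 1],
  [[0, 0.0135, -0.0018], [0, 0, 0], 1],
  [[0, 0.0137, -0.0006], [0, 0, 0], 1],
  [[0, 0, 0], [0, 0, 0], 1],
])

```text
clock: 21.93
tool_pos: [0.5823, 0.0953, 0.1622]
orientation: [-179.9, -0.3, -12.5]
force: [2.0, 0.6, 8.9]
opening: 0.0108
```

```bash
python3 - <<'E'
from h import *
o=telemetry.get_obs();print(o['clock'],o['tool_pos'],o['orientation'],o['opening'],o['force'])
for n,b in(('side',(260,60,380,200)),):
    im=snap(n,n+'12')[0]
    if b: cv2.imwrite('pics/c_'+n+'12.png',cv2.resize(im[b[1]:b[3],b[0]:b[2],::-1],None,fx=4,fy=4,interpolation=cv2.INTER_CUBIC))
E
```

```text
21.9333 [0.58228492 0.09525283 0.16223145] [-179.87950061   -0.29949777  -12.49806131] 0.010804854514466134 [1.95596262 0.55745996 8.94130944]
```

View pics/c_side12.png

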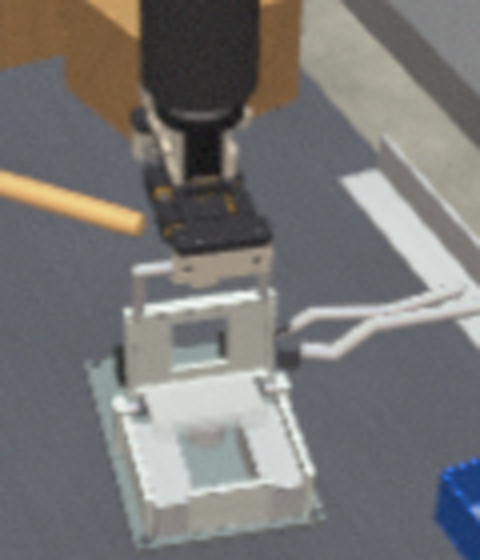

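Emit:
servo_tool([
  [[0, 0.006, 0.0003], [0, 0, 0], 1],
  [[0, 0.0135, 0.0015], [0, 0, 0], 1],
  [[0, 0.013, 0.002], [0, 0, 0], 1],
  [[0, 0.013, 0.0032], [0, 0, 0], 1],
  [[0, 0.0128, 0.004], [0, 0, 0], 1],
  [[0, 0.012, 0.0049], [0, 0, 0], 1],
  [[0, 0.0115, 0.0059], [0, 0, 0], 1],
  [[0, 0.0108, 0.0068], [0, 0, 0], 1],
  [[0, 0.0099, 0.0074], [0, 0, 0], 1],
  [[0, 0.0091, 0.0079], [0, 0, 0], 1],
  [[0, 0.0071, 0.0078], [0, 0, 0], 1],
  [[0, 0, 0], [0, 0, 0], 1],
  [[0, 0, 0], [0, 0, 0], 1],
])

```text
clock: 23.07
tool_pos: [0.5568, -0.0196, 0.1081]
orientation: [-180.0, -0.2, -12.5]
force: [7.8, 0.8, -2.1]
opening: 0.011
```

```bash
python3 - <<'E'
from h import *
o=telemetry.get_obs();print(o['clock'],o['tool_pos'],o['orientation'],o['opening'],o['force'])
for n,b in(('side',(260,60,380,200)),('scene',(340,80,460,220))):
    im=snap(n,n+'13')[0]
    if b: cv2.imwrite('pics/c_'+n+'13.png',cv2.resize(im[b[1]:b[3],b[0]:b[2],::-1],None,fx=4,fy=4,interpolation=cv2.INTER_CUBIC))
E
```

```text
23.0667 [ 0.5568487  -0.01959368  0.10813732] [-179.95561924   -0.19742962  -12.48888279] 0.011037995258919164 [ 7.76857799  0.82695337 -2.08077875]
```

View pics/c_side13.png

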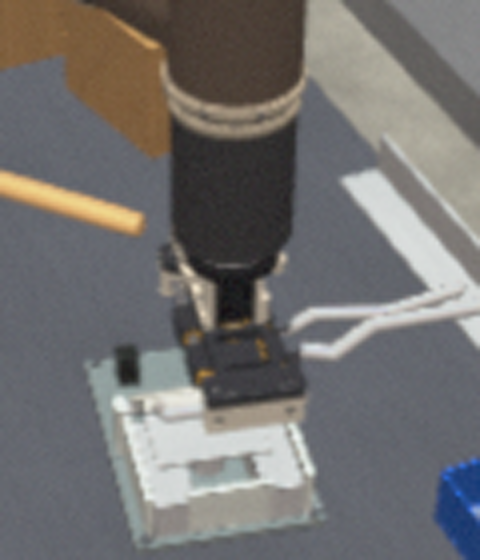

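View pics/c_scene13.png

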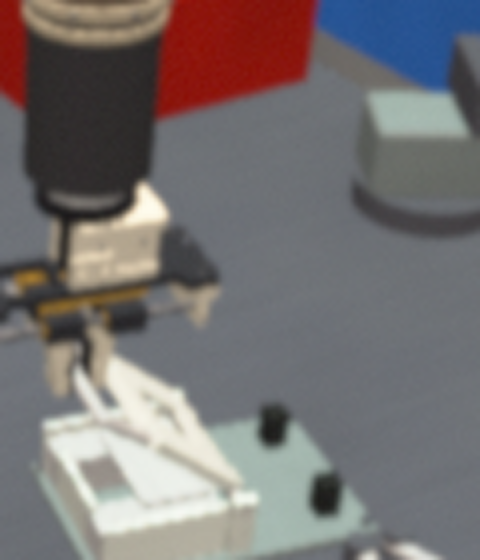

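Emit:
servo_tool([
  [[0, 0.0065, 0.0075], [0, 0, 0], 1],
  [[0, 0.0063, 0.0087], [0, 0, 0], 1],
  [[0, 0.0055, 0.0086], [0, 0, 0], 1],
  [[0, 0.0046, 0.0085], [0, 0, 0], 1],
  [[0, 0.0039, 0.0083], [0, 0, 0], 1],
  [[0, 0.0031, 0.0079], [0, 0, 0], 1],
  [[0, 0.0026, 0.0076], [0, 0, 0], 1],
  [[0, 0.002, 0.007], [0, 0, 0], 1],
  [[0, 0.0016, 0.0065], [0, 0, 0], 1],
  [[0, 0.0011, 0.006], [0, 0, 0], 1],
  [[0, 0.0008, 0.0053], [0, 0, 0], 1],
  [[0, 0.0006, 0.0047], [0, 0, 0], 1],
  [[0, 0.0004, 0.0041], [0, 0, 0], 1],
  [[0, 0.0002, 0.0035], [0, 0, 0], 1],
  [[0, 0, 0], [0, 0, 0], 1],
])

```text
clock: 24.42
tool_pos: [0.5496, -0.0549, 0.0138]
orientation: [-179.8, -0.3, -12.4]
force: [6.1, 13.9, -2.0]
opening: 0.0111
```

Emit:
servo_tool([
  [[0, -0.0005, 0.003], [0, 0, 0], 1],
  [[0, 0, 0.0025], [0, 0, 0], 1],
  [[0, 0, 0.002], [0, 0, 0], 1],
  [[0, 0, 0.0015], [0, 0, 0], 1],
  [[0, 0, 0.001], [0, 0, 0], 1],
  [[0, 0, 0], [0, 0, 0], 1],
  [[0, 0, 0], [0, 0, 0], 1],
])

```text
clock: 25.0
tool_pos: [0.5517, -0.0552, 0.0093]
orientation: [-179.8, -0.6, -12.3]
force: [-6.5, 11.2, 41.0]
opening: 0.0108
```

```bash
python3 - <<'E'
from h import *
o=telemetry.get_obs();print(o['clock'],o['tool_pos'],o['orientation'],o['opening'],o['force'])
for n,b in(('side',(260,60,380,200)),('scene',(320,100,440,240))):
    im=snap(n,n+'14')[0]
    if b: cv2.imwrite('pics/c_'+n+'14.png',cv2.resize(im[b[1]:b[3],b[0]:b[2],::-1],None,fx=4,fy=4,interpolation=cv2.INTER_CUBIC))
E
```

```text
25.0 [ 0.55173623 -0.05523702  0.0093214 ] [-179.79741869   -0.55917493  -12.30186332] 0.010805982443979279 [-6.46800276 11.20608386 41.00047397]
```

View pics/c_side14.png

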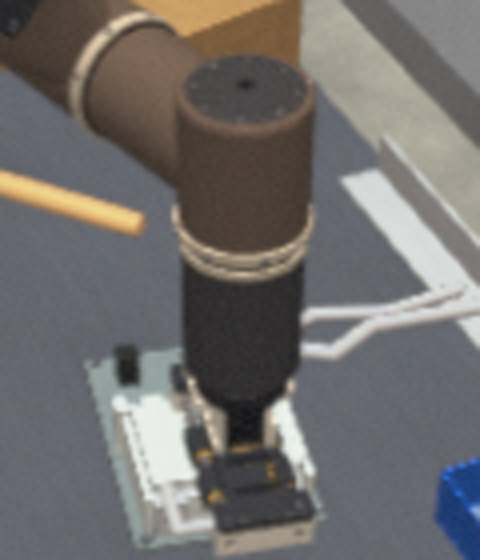

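View pics/c_scene14.png

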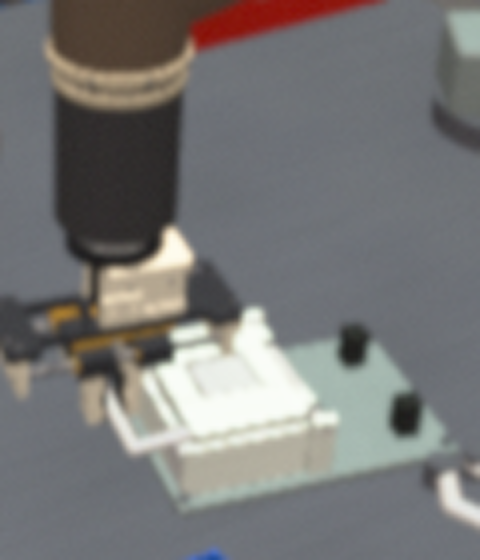

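Emit:
servo_tool([
  [[0, 0, -0.002], [0, 0, 0], 1],
  [[0, 0, -0.002], [0, 0, 0], 1],
  [[0, 0, -0.001], [0, 0, 0], 1],
  [[0, 0, 0], [0, 0, 0], 1],
  [[0, 0, 0], [0, 0, 0], 1],
])

```text
clock: 25.52
tool_pos: [0.5515, -0.0551, 0.0103]
orientation: [-179.8, -0.5, -12.4]
force: [8.6, 7.9, -2.6]
opening: 0.0111
```

Emit:
servo_tool([
  [[0, 0, 0], [0, 0, 0], 0.8],
  [[0, 0, 0], [0, 0, 0], 0.75],
  [[0, 0, 0], [0, 0, 0], 0.7],
  [[0, 0, 0], [0, 0, 0], 0.7],
  [[0, 0, 0], [0, 0, 0], 0.7],
])

```text
clock: 25.93
tool_pos: [0.5459, -0.0573, 0.0079]
orientation: [180.0, 0.1, -12.5]
force: [-0.5, 0.4, 0.1]
opening: 0.0261
```

```bash
python3 - <<'E'
from h import *
o=telemetry.get_obs();print(o['clock'],o['tool_pos'],o['orientation'],o['opening'],o['force'])
snap('wrist','wrist15')
for n,b in(('scene',(320,100,440,240)),):
    im=snap(n,n+'15')[0]
    if b: cv2.imwrite('pics/c_'+n+'15.png',cv2.resize(im[b[1]:b[3],b[0]:b[2],::-1],None,fx=4,fy=4,interpolation=cv2.INTER_CUBIC))
E
```

```text
25.9333 [ 0.54589278 -0.05731477  0.00792697] [ 1.79964993e+02  6.50900655e-02 -1.24986979e+01] 0.026096149273953432 [-0.54148112  0.39632037  0.11165977]
```

View pics/wrist15.png

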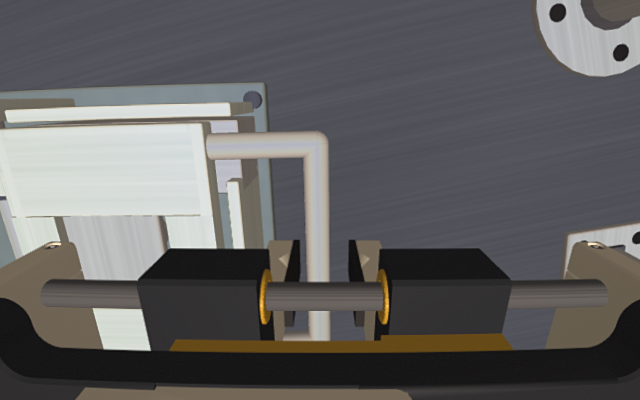

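View pics/c_scene15.png

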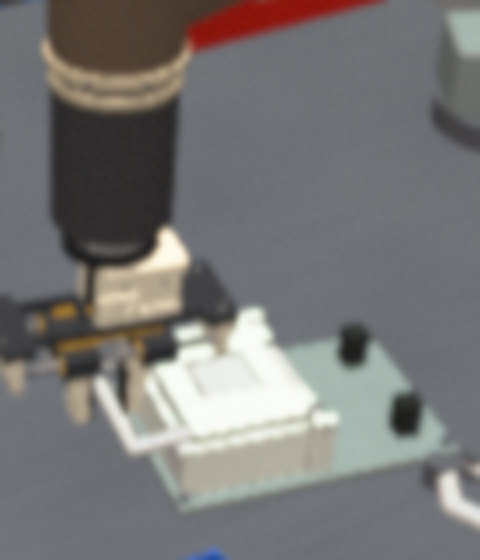

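Emit:
servo_tool([
  [[0, 0, -0.005], [0, 0, 0], 0.7],
  [[0, 0, -0.01], [0, 0, 0], 0.7],
  [[0, 0, -0.015], [0, 0, 0], 0.7],
  [[0, 0, -0.025], [0, 0, 0], 0.7],
  [[0, 0, -0.03], [0, 0, 0], 0.7],
  [[0, 0, -0.03], [0, 0, 0], 0.7],
  [[0, 0, -0.03], [0, 0, 0], 0.7],
  [[0, 0.02, -0.02], [0, 0, 0], 0.7],
  [[0, 0.035, 0], [0, 0, 0], 0.7],
  [[0, 0.035, 0], [0, 0, 0], 0.7],
  [[0, 0.035, 0], [0, 0, 0], 0.7],
  [[0, 0.025, 0], [0, 0, 0], 0.7],
  [[0, 0, 0], [0, 0, 0], 0.7],
  [[0, 0, 0], [0, 0, 0], 0.7],
])

```text
clock: 27.2
tool_pos: [0.5138, -0.2046, 0.1738]
orientation: [-180.0, -0.0, -12.6]
force: [-0.4, -0.6, -0.1]
opening: 0.0259
```

```bash
python3 - <<'E'
from h import *
o=telemetry.get_obs();print(o['clock'],o['tool_pos'],o['orientation'],o['opening'],o['force'])
snap('wrist','wrist16')
for n,b in(('scene',(320,130,440,220)),('side',(260,110,380,200))):
    im=snap(n,n+'16')[0]
    if b: cv2.imwrite('pics/c_'+n+'16.png',cv2.resize(im[b[1]:b[3],b[0]:b[2],::-1],None,fx=6,fy=6,interpolation=cv2.INTER_CUBIC))
E
```

```text
27.2 [ 0.51383788 -0.20462602  0.17383492] [-1.79996994e+02 -3.73159261e-02 -1.26317253e+01] 0.025896041353430987 [-0.41256308 -0.62906874 -0.06177326]
```

View pics/wrist16.png

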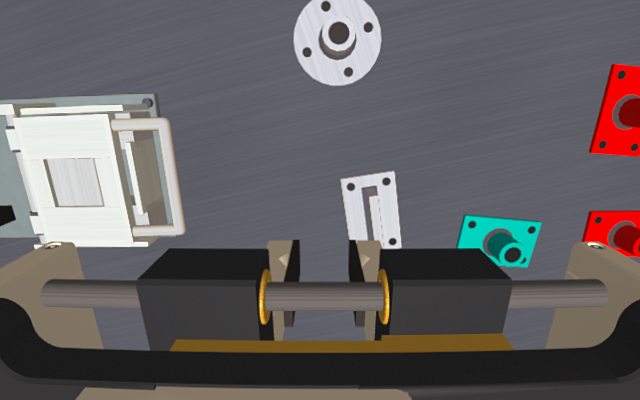

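View pics/c_scene16.png

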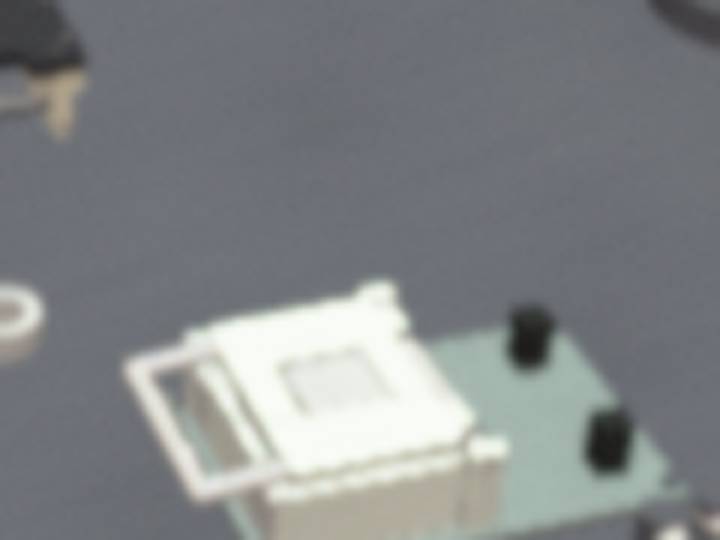

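View pics/c_side16.png

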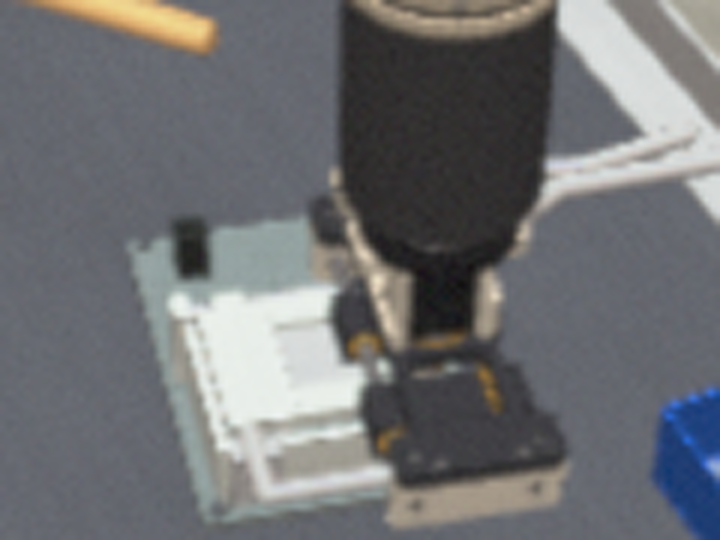

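```bash
python3 - <<'E'
from h import *
w=load('wrist16')[1];c=load('scene16')[1]
C=lambda x,y:ray(c,(320+x/6,130+y/6))
for a,b in(((167,125),(205,492)),((178,228),(133,368))): 
    print(tri([ray(w,a),C(*b)]))
# also window centre of leaf: seen foot plate; project expected open-angle tilt: window in wrist
P=cast(w,[(45,160),(97,157),(52,206),(104,205)],.064);print(P.round(4),P.mean(0))
print(proj(w,[[.5474+.055*.9763,-.0544-.055*.2164,.057],[.5474-.055*.9763,-.0544+.055*.2164,.057]]), proj(w,[[.5474,-.0544,.057],[.5474,-.0544,.067]]))
E
```

```text
(array([ 0.60400519, -0.06265253,  0.04899347]), [np.float64(0.0026), np.float64(0.0026)])
(array([ 0.4994066 , -0.04237733,  0.05558684]), [np.float64(0.0005), np.float64(0.0005)])
[[0.6002 0.0615 0.064 ]
 [0.5904 0.0068 0.064 ]
 [0.5541 0.0769 0.064 ]
 [0.5426 0.0205 0.064 ]] [0.57179468 0.04144614 0.064     ]
[[164.80828078 128.01067457]
 [179.88387319 233.20992223]] [[172.51190735 183.15229193]
 [167.98663286 185.66424583]]
```

```bash
python3 - <<'E'
from h import *
im=load('wrist16')[0][80:250,0:200,::-1]
cv2.imwrite('pics/c_w16.png',cv2.resize(im,None,fx=4,fy=3.5,interpolation=cv2.INTER_CUBIC)[:600])
E
```

```text
(no output)
```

View pics/c_w16.png

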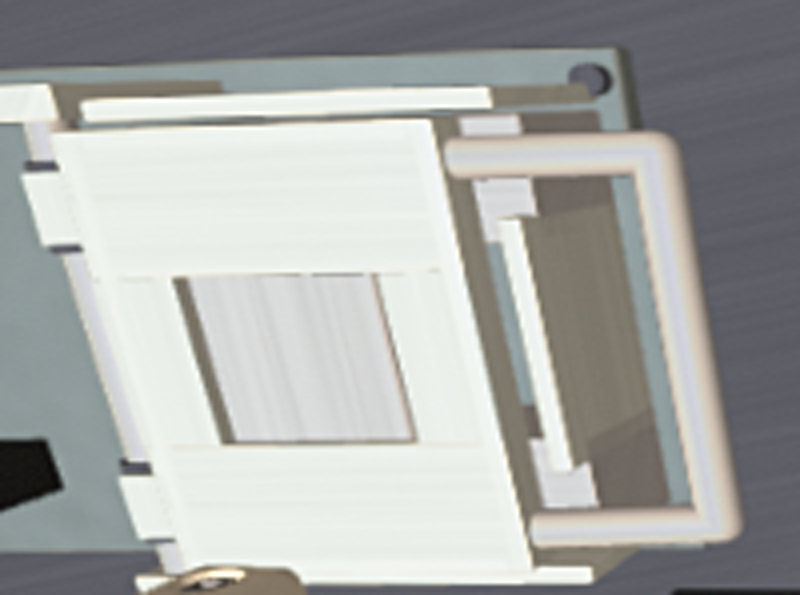

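```bash
python3 -c "
from plant import ctrl
print(ctrl.close_job())"
```

```text
the job is handed in; nothing more can be done
None
```

I laid the foot boss up in the open leaf's pocket and let go. I then swung the leaf over by its bar in about 5.6 s, let go of the bar and backed the arm clear. The job was handed in at about 27 s, with no verdict reported.

**Last checks:**
- **Leaf:** the bar triangulates to about 49–56 mm above the table at its two ends, and to the expected shut position, so the leaf looks shut.
- **Foot:** the bare plate underside fills the leaf's window and looks flat, so the foot is upside down and roughly centred. I saw this in the picture but did not measure the tilt or offset.
- **Robot:** the measured force is near zero and the gripper is well clear of the nest.

**What failed or disagreed:**
- **First grasp missed:** the images put the real fingertips about 34 mm above the reported tool height, so the fingers closed over the boss. The foot did not move. I corrected for the offset and the second grasp held.
- **Force at the end of lowering:** the wrist force reached 41 N upwards, against the 120 N limit, with the reported height still about 5 mm above the expected shut position. I backed off before opening the fingers. I can't tell whether the bar had slipped slightly in the fingers or the leaf was already on its stop. The later bar height points to fully shut.
- **Leaf speed:** I planned a peak of about 1 rad/s, but the leaf's speed was not measured.

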